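# Clear a cam jig and clamp stool rungs in it

### The job

Clear the short offcuts left in the bays of the cam jig into the cardboard scrap box, then lay every stool rung that is loose on the bench flat and lengthwise in a bay of its own (either way round), push the square-socket key from the tray fully home on the cam's shaft and turn the cam with it until its high point points straight at the follower plate, so that the jaw presses the rungs against the fence. Then draw the key off, leaving the cam at its high point and the rungs clamped, and stand the key upright in its tray again. Leave the other things on the bench where they are.

Things in the scene. Friction and masses are not known exactly. Their poses are not given: they have to be found in the camera images.
- jig: Fixed clamping jig: plywood board 18 mm thick, 230 x 220 mm (x -145..+85, y -110..+110 mm). Origin on the bench surface; x points from the cam to the fence, y along the fence, z up. Dark wooden fence: face at x = +58 mm, top 44 mm above the bench. Sprung jaw's pad: dark wooden bar 170 mm wide, face at x = -40 mm with the jaw back, top 50 mm above the bench. Cam axis at x = -105, y = 0.
- bay1 (a point): Middle of the floor of a bay of the jig (jig x = +9, y = -62 mm), 18 mm above the bench; axes as the jig's. The bay is 42 mm wide, parted from its neighbours by wooden strips 20 mm wide whose tops are 8 mm above its floor, and 98 mm long from the pad to the fence (+x) with the jaw back. A rung clamped against the fence has its middle 4 mm further towards +x.
- bay2 (a point): Middle of the floor of a bay of the jig (jig x = +9, y = +0 mm), 18 mm above the bench; axes as the jig's. The bay is 42 mm wide, parted from its neighbours by wooden strips 20 mm wide whose tops are 8 mm above its floor, and 98 mm long from the pad to the fence (+x) with the jaw back. A rung clamped against the fence has its middle 4 mm further towards +x.
- bay3 (a point): Middle of the floor of a bay of the jig (jig x = +9, y = +62 mm), 18 mm above the bench; axes as the jig's. The bay is 42 mm wide, parted from its neighbours by wooden strips 20 mm wide whose tops are 8 mm above its floor, and 98 mm long from the pad to the fence (+x) with the jaw back. A rung clamped against the fence has its middle 4 mm further towards +x.
- cam_seat (a point): Point on the cam's axis on the cam's top face, 42 mm above the bench, where the key's underside rests when home. Turns with the cam: x points to the cam's high point (nose), z up. Steel lobe cam 20 mm thick, base radius 24 mm, nose 36 mm from the axis. A key that has not dropped home stands about 22 mm higher.
- shaft_top (a point): Top of the cam's shaft, on the axis, 30 mm above the cam's top face. The shaft is 20 x 20 mm square for 22 mm (flats parallel to this point's x and y, which turn with the cam), then a round pilot 18 mm in diameter, 8 mm high. The key fits in any of four quarter turns, with about 0.15 rad of play either way.
- cam (a joint): Turn of the cam, rad, growing counter-clockwise seen from above; 0 when the nose points straight at the follower (jig +x), where it belongs at the end. Starts between -2.8 and -1.7; to be turned counter-clockwise; stops at -3.3 and +0.8. Stiff (0.15 N m of friction) and stays where it is left; the nose starts pushing the follower at about -1.1 and needs up to about 0.35 N m in all.
- follower (a joint): Travel of the sprung follower plate (steel, 80 mm wide, 18 mm thick, carrying the jaw's pad) towards the fence, m: 0 back at rest, 0.011 at the cam's high point. The pad rides on its own springs on the plate and gives about 3 mm when rungs are clamped.
- camkey: Cam key: steel square socket block 45 x 45 mm, 39 mm high, with a square bore 23 x 23 mm, 33 mm deep from below, sides parallel to its x and y; on top of it a black square grip 38 x 38 mm, from 39 to 83 mm above its underside. 0.25 kg. Origin: centre of its underside; z up through the grip. Stands upright in the tray at the start.
- tray: Fixed open wooden tray 140 x 140 mm, walls 6 mm thick and 22 mm high, floor 6 mm thick. Origin: centre of its underside on the bench, z up.
- rung1: Loose light-wood stool rung, 90 mm long: a 36 x 36 mm square part 66 mm long and a round tenon of 22 mm diameter, 24 mm long, at its +x end. Origin: middle of its 90 mm length on its centre line, 18 mm above what it lies on; x along its length (square part from x = -45 to +21 mm). 0.07 kg. May be absent.
- rung2: Loose light-wood stool rung, 90 mm long: a 36 x 36 mm square part 66 mm long and a round tenon of 22 mm diameter, 24 mm long, at its +x end. Origin: middle of its 90 mm length on its centre line, 18 mm above what it lies on; x along its length (square part from x = -45 to +21 mm). 0.07 kg. May be absent.
- rung3: Loose light-wood stool rung, 90 mm long: a 36 x 36 mm square part 66 mm long and a round tenon of 22 mm diameter, 24 mm long, at its +x end. Origin: middle of its 90 mm length on its centre line, 18 mm above what it lies on; x along its length (square part from x = -45 to +21 mm). 0.07 kg. May be absent.
- offcut1: Plain light-wood offcut, 36 x 36 mm square and 60 mm long (no tenon), lying on the floor of a bay of the jig at the start, roughly lengthwise. Origin: its centre; x along its length. 0.05 kg. May be absent.
- offcut2: Plain light-wood offcut, 36 x 36 mm square and 60 mm long (no tenon), lying on the floor of a bay of the jig at the start, roughly lengthwise. Origin: its centre; x along its length. 0.05 kg. May be absent.
- offcut3: Plain light-wood offcut, 36 x 36 mm square and 60 mm long (no tenon), lying on the floor of a bay of the jig at the start, roughly lengthwise. Origin: its centre; x along its length. 0.05 kg. May be absent.
- scrapbox: Fixed open cardboard scrap box 160 x 140 mm, 70 mm high, walls 5 mm. Origin: centre of its underside on the bench; x along the 160 mm side, z up. Offcuts may be dropped in just over its rim and lie in it anyhow.
- glue: Bystander: yellow glue bottle, 60 mm diameter, 170 mm high, origin at its underside.
- tin: Bystander: steel tin, 84 mm diameter, 100 mm high, origin at its underside.
- driver: Bystander: screwdriver 200 mm long, lying.
- sander: Bystander: flat cork sanding block 110 x 65 x 30 mm.
- tape: Bystander: grey tape measure 70 x 45 x 60 mm.
- mallet: Bystander: hammer 260 mm long, lying.
- ringblank: Bystander: wooden ring 100 mm outer diameter, 20 mm high.

How it is judged:
By the outcome, as a careful person would: the job done as asked, in the order asked, and still so for the second after the job is handed in, with the robot touching nothing.
Of rung1, rung2, rung3 only 2 to 3 are there at a start; the rules pass over those that are not, and their reading is None.
Of offcut1, offcut2, offcut3 only 1 to 2 are there at a start; the rules pass over those that are not, and their reading is None.
At some moment in a run one of rung1, rung2, rung3 may be knocked a few centimetres aside while the robot is not near it.
It also fails if it takes over 210 s, if anything falls off the work surface, if the arm or the gripper's body presses on something with over 40 N, if the wrist force passes 120 N, or if a joint passes its speed limit or range.

### The arm

A 6-joint arm with a two-finger parallel gripper is mounted at the origin on the work surface. World frame = base frame: x ahead of the robot, y to its left, z up, the work surface at z = 0. Lengths are in mm, angles in degrees, forces in N, time in s.
With the tool pointing down it reaches from about 200 to 875 mm from the base axis. Payload 3.4 kg.
Tool frame: the origin (TCP) lies at the very end of the fingers, on their centre line; the grasp point (between the pads) lies 19 mm behind it; z points along the fingers, y is the line along which they close (so a half turn about z gives the same grasp; the last joint's range is limited). The gripper opens to 94 mm and grips with 3 to 60 N. Pads are 16 mm wide; open, the fingers measure 119 mm over their backs; the gripper's body (75 mm by 177 mm) begins 78 mm behind the grasp point.
Start: joints at [-83.652, 15.808, 86.224, -0, 77.962, -6.933], TCP at [132.091, -559.658, 205.493] pointing down, gripper open.
Joint ranges: [-165.64, 165.64], [-43.16, 119.46], [12.63, 154.43], [-67.54, 247.53], [6.08, 155.33], [-154.97, 154.97]. Speed limits (degrees/s): [147.25, 147.25, 180, 180, 180, 180].

### API

Orientations are given as [roll, pitch, yaw] about the fixed x, y, z axes, in that order (R = Rz(yaw) Ry(pitch) Rx(roll)).
In Python, from bench import env gives the robot as it stands.
- The arm moves only by the shell command python3 -m creep 'ROWS'. ROWS is JSON, a list of rows, each an object of numbers: "x", "y", "z": the shift along the tool's x, y, z in m; "ax", "ay", "az": the turn, a rotation vector about the tool's x, y, z in rad; "claw": the opening, from 0 (shut) to 1 (fully open). A call has 1 to 8 rows; each row shifts and turns the commanded pose from where the row before left it, along the tool's axes as they then stand; what a row does not reach is not made up. A row lasts 1/8 s, in which the tool goes at most 62.5 mm and 10.7 degrees, less where a joint would pass 70% of its speed; a pose out of reach is approached as far as the arm can. A call is refused whole if a number of a shift passes 0.0625 or a number of a turn 0.188, either way. A call with a gripper value outside its range is refused whole. The fingers move at their own pace and stop on an object; the grip force is fixed at half the most. Time passes only in rows, so rows that do not move let the fingers close. It gives the time, the measured TCP pose, the force, the opening and the grip force at its end, in the units of the state.
- env.state(): the state, without advancing time (a new reading comes with each control period).
- env.camera(name): name is "scene" or "top" or "wrist"; returns the picture (400x640x3 uint8, red, green, blue); there is no depth.
- env.get_calibration(name): a dict with "mtx" (3x3 intrinsics, pixels), "origin" and "attitude" of the camera in the world; the wrist camera has in their place "T_tool_cam" (4x4, takes a point from camera to tool coordinates, whose origin is the TCP and whose axes are the flange's). Camera axes: x right, y down, z forward; pixel columns grow to the right and rows downward; lengths in mm; the calibration is good to about 2 mm. The wrist camera is an equidistant fisheye: a pixel r from the principal point sees the ray r / f radians off the axis. A picture is of the moment at which its call begins: read the wrist's pose just before it. get_calibration takes no time and is no camera call.
- env.finish_job(): hands the job in; it is judged then, once.
The state is a dict: "clock": time; "q": joint angles; "qd": joint speeds; "joint_efforts": joint torques, N m; "eef_pos": TCP position; "tcp_rot": TCP orientation; "contact_force": force on the tool from outside, world axes, zero at the start; "ft_torque": the same for the moment, N m; "gripper_width": finger opening in mm; "gripper_force": force on a finger pad.
Only numpy, scipy, OpenCV 4.12 (cv2) and the standard library are available. Lean on these libraries where they do the work, as an engineer would, in place of code of your own. Each camera call takes 0.05 s, during which the arm holds its last target. There are 200 camera calls.

## Working session

There is one attempt and no reset: what is moved stays moved. The work goes in short steps, Python scripts to look and compute and a shell command to move; the robot and the scene stay as the last step left them, time stands still between calls to the robot, and variables do not carry over. Pictures are saved under pics/ and viewed, at most 16 in all, crops included, and the job is handed in when it is done.

```bash
ls; mkdir -p pics
python3 - <<'E'
from bench import env
import cv2,numpy as np
np.set_printoptions(suppress=True,precision=4)
for n in ["scene","top","wrist"]:
    cv2.imwrite(f"pics/{n}0.png",env.camera(n)[:,:,::-1]); print(n,env.get_calibration(n))
print(env.state())
E
```

```text
pics
scene {'mtx': array([[365.9284,   0.    , 311.7877],
       [  0.    , 365.9284, 193.411 ],
       [  0.    ,   0.    ,   1.    ]]), 'origin': array([1335.1198,  129.3365,  655.3786]), 'attitude': array([-125.6636,   -0.6217,  100.5069])}
top {'mtx': array([[510.1618,   0.    , 314.2157],
       [  0.    , 510.1618, 197.3237],
       [  0.    ,   0.    ,   1.    ]]), 'origin': array([ 276.3204,  -17.6254, 1415.6984]), 'attitude': array([-168.9327,   -0.5318,  -90.2593])}
wrist {'mtx': array([[309.7069,   0.    , 321.7759],
       [  0.    , 309.7069, 198.6034],
       [  0.    ,   0.    ,   1.    ]]), 'T_tool_cam': array([[  -0.0006,   -0.9697,   -0.2442,   70.263 ],
       [   1.    ,   -0.0005,   -0.0008,   -0.5896],
       [   0.0006,   -0.2442,    0.9697, -180.0154],
       [   0.    ,    0.    ,    0.    ,    1.    ]])}
{'clock': 0.15, 'q': array([-83.6527,  15.8392,  86.2769,   0.0006,  77.9643,  -6.9301]), 'qd': array([ 0.0386,  0.0106, -0.3098,  0.0311,  0.0666,  0.0152]), 'joint_efforts': array([  0.0015, -40.4926, -23.7432,   0.0703,   0.0315,  -0.0001]), 'eef_pos': array([ 132.0349, -559.1945,  204.8154]), 'tcp_rot': array([-179.9202,   -0.0103,   13.2772]), 'contact_force': array([-0.2276,  0.7691,  0.6381]), 'ft_torque': array([ 0.0505,  0.0112, -0.0035]), 'gripper_force': 0.0, 'gripper_width': 94.01396799289076}
```

View pics/top0.png

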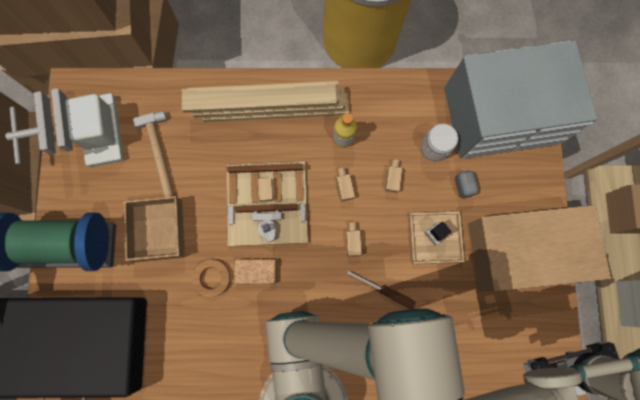

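View pics/scene0.png

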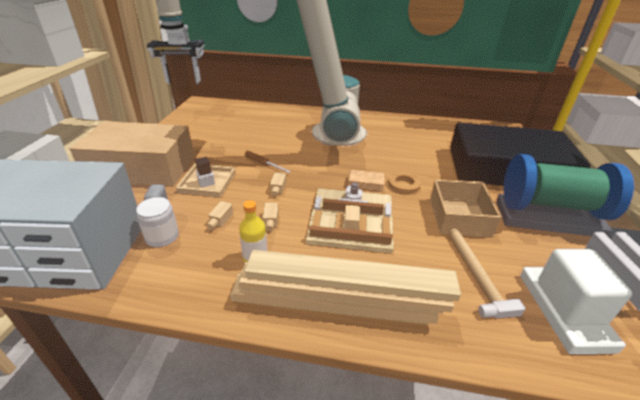

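```bash
cat > h.py <<'E'
from bench import env
import cv2,numpy as np
from scipy.spatial.transform import Rotation as R
np.set_printoptions(suppress=True,precision=1)
def rot(a): return R.from_euler('xyz',a,degrees=True).as_matrix()
def top(u,v,z,n="top"):
    c=env.get_calibration(n);d=rot(c['attitude'])@np.linalg.inv(c['mtx'])@[u,v,1]
    o=np.array(c['origin']);return o+d*(z-o[2])/d[2]
def wpose(s):
    T=np.eye(4);T[:3,:3]=rot(s['tcp_rot']);T[:3,3]=s['eef_pos'];return T
def wr(u,v,z,T):   # wrist pixel -> plane z
    c=env.get_calibration('wrist');m=c['mtx'];p=np.array([u-m[0,2],v-m[1,2]])/m[0,0]
    th=np.linalg.norm(p);d=np.r_[p/th*np.sin(th),np.cos(th)] if th>0 else np.array([0,0,1.])
    M=T@c['T_tool_cam'];d=M[:3,:3]@d;o=M[:3,3];return o+d*(z-o[2])/d[2]
def snap(name):
    s=env.state();im=env.camera('wrist')[:,:,::-1].copy()
    cv2.imwrite(f'pics/{name}.png',im);np.save(f'pics/{name}.npy',wpose(s));return im,wpose(s)
def go(x,y,z,yaw=None):  # report tool-frame delta to a world target (tool down)
    s=env.state();T=wpose(s);d=T[:3,:3].T@(np.array([x,y,z])-T[:3,3])
    out=[d/1000*1.0]
    r,p,w=s['tcp_rot']
    if yaw is not None: # rotation vector in tool frame
        e=(yaw-w+90)%180-90
        Rt=rot([180,0,w+e]);print('az', np.round(R.from_matrix(T[:3,:3].T@Rt).as_rotvec(),4), 'yaw now',round(w,2))
    print('tool d(m)',np.round(d/1000,4),'pos',T[:3,3],'rot',s['tcp_rot'],'w',round(s['gripper_width'],1),'t',round(s['clock'],2))
E
python3 - <<'E'
from h import *
im=cv2.imread('pics/top0.png')
cv2.imwrite('pics/topc.png',cv2.resize(im[100:290,120:480],None,fx=2.2,fy=2.2,interpolation=cv2.INTER_CUBIC))
for n,(u,v,z) in dict(jigbl=(228,246,18),jigbr=(309,243,18),jigtl=(229,165,44),jigtr=(307,163,44),tray=(436.5,237,22),box=(152,228,70)).items(): print(n,top(u,v,z))
E
```

```text
jigbl [414.6 204.7  18. ]
jigbr [422.  -16.9  18. ]
jigtl [636.4 204.1  44. ]
jigtr [641.7 -12.   44. ]
tray [ 436.9 -367.4   22. ]
box [457.9 398.8  70. ]
```

View pics/topc.png

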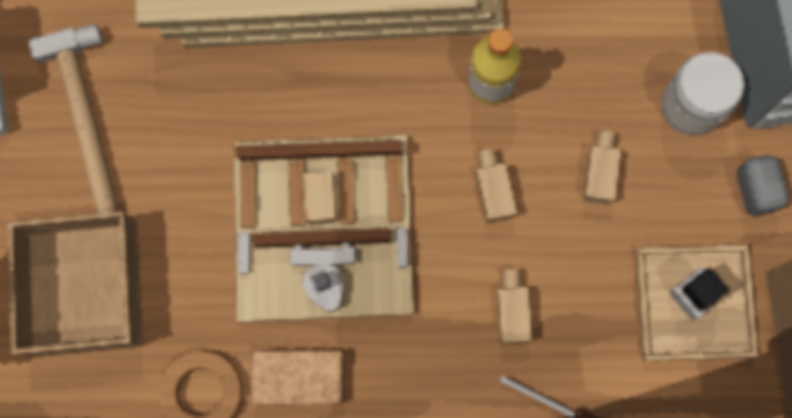

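```bash
python3 -m creep '[{"z":-0.06},{"x":0.04,"y":-0.038,"az":0.1},{"x":0.04,"y":-0.038,"az":0.1},{"x":0.04,"y":-0.04},{"x":0.04,"y":-0.04},{"x":0.04,"y":-0.04},{"x":0.04,"y":-0.04},{"x":0.04,"y":-0.04}]'; python3 -c "
from h import *
go(572,98,230,1.9)"
```

```text
az [-0.  -0.   0.2] yaw now 13.28
tool d(m) [ 0.6 -0.5 -0. ] pos [ 132.  -559.2  204.8] rot [-179.9   -0.    13.3] w 94.0 t 0.15invalid input at $[0]: expected keys x, y, z, ax, ay, az, claw
```

```bash
sed -i "s/^    if yaw is not/    np.set_printoptions(suppress=True,precision=4)\n    if yaw is not/" h.py
python3 -m creep '[{"x":0,"y":0,"z":-0.06,"ax":0,"ay":0,"az":0,"claw":1},{"x":0.04,"y":-0.04,"z":0,"ax":0,"ay":0,"az":0.1,"claw":1},{"x":0.04,"y":-0.04,"z":0,"ax":0,"ay":0,"az":0.1,"claw":1},{"x":0.04,"y":-0.04,"z":0,"ax":0,"ay":0,"az":0,"claw":1},{"x":0.04,"y":-0.04,"z":0,"ax":0,"ay":0,"az":0,"claw":1},{"x":0.04,"y":-0.04,"z":0,"ax":0,"ay":0,"az":0,"claw":1},{"x":0.04,"y":-0.04,"z":0,"ax":0,"ay":0,"az":0,"claw":1},{"x":0.04,"y":-0.04,"z":0,"ax":0,"ay":0,"az":0,"claw":1}]'; python3 -c "
from h import *
go(572,98,230,1.9)"
```

```text
clock: 1.15
eef_pos: [390.7, -258.8, 265.4]
tcp_rot: [180.0, -0.0, 1.8]
contact_force: [0.2, -0.3, 0.5]
gripper_width: 94.0
gripper_force: 0.0
az [ 0.0003 -0.0001 -0.0016] yaw now 1.81
tool d(m) [ 0.1925 -0.3509  0.0353] pos [ 390.6593 -258.7895  265.4041] rot [179.9856  -0.0058   1.8094] w 94.0 t 1.15
```

```bash
python3 -m creep '[{"x":0.024,"y":-0.05,"z":0.005,"ax":0,"ay":0,"az":0,"claw":1},{"x":0.024,"y":-0.05,"z":0.005,"ax":0,"ay":0,"az":0,"claw":1},{"x":0.024,"y":-0.05,"z":0.005,"ax":0,"ay":0,"az":0,"claw":1},{"x":0.024,"y":-0.05,"z":0.005,"ax":0,"ay":0,"az":0,"claw":1},{"x":0.024,"y":-0.05,"z":0.005,"ax":0,"ay":0,"az":0,"claw":1},{"x":0.024,"y":-0.05,"z":0.005,"ax":0,"ay":0,"az":0,"claw":1},{"x":0.024,"y":-0.05,"z":0.005,"ax":0,"ay":0,"az":0,"claw":0.6},{"x":0,"y":0,"z":0,"ax":0,"ay":0,"az":0,"claw":0.6}]'; python3 -c "
from h import *
snap('w1')"
```

```text
clock: 2.15
eef_pos: [547.0, 98.0, 229.2]
tcp_rot: [-179.9, 0.1, 2.1]
contact_force: [-0.4, -0.3, -0.5]
gripper_width: 77.1
gripper_force: 0.0
```

View pics/w1.png

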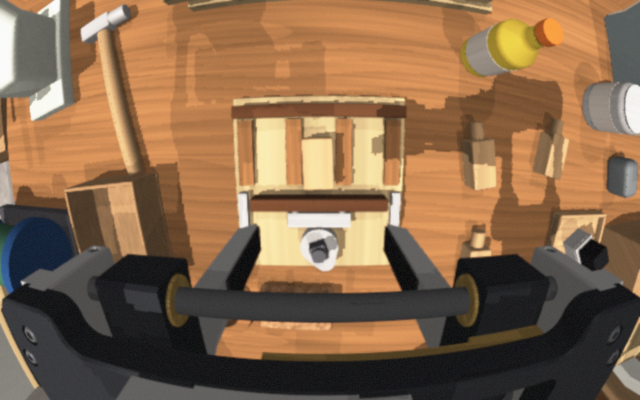

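Run:
```python
from h import *
im=cv2.imread('pics/w1.png');T=np.load('pics/w1.npy')
for n,u,v,z in [('padL',250,198,50),('padR',390,196,50),('fenceL',235,116,44),('fenceR',404,118,44),('brdTL',235,99,18),('brdTR',406,99,18),('offTL',304,139,54),('offTR',332,139,54),('offBL',303,183,54),('offBR',332,183,54),('shaft',320,246,72)]: print(n,wr(u,v,z,T))
cv2.imwrite('pics/w1c.png',cv2.resize(im[90:280,225:415],None,fx=3.1,fy=3.1,interpolation=cv2.INTER_CUBIC))
```

```text
padL [523.9 185.6  50. ]
padR [532.6  15.6  50. ]
fenceL [622.9 205.6  44. ]
fenceR [627.5   3.8  44. ]
brdTL [645.4 213.5  18. ]
brdTR [653.1  -4.6  18. ]
offTL [596.9 121.1  54. ]
offTR [598.   89.1  54. ]
offBL [545.4 120.9  54. ]
offBR [546.6  87.   54. ]
shaft [474.3  98.4  72. ]
```

View pics/w1c.png

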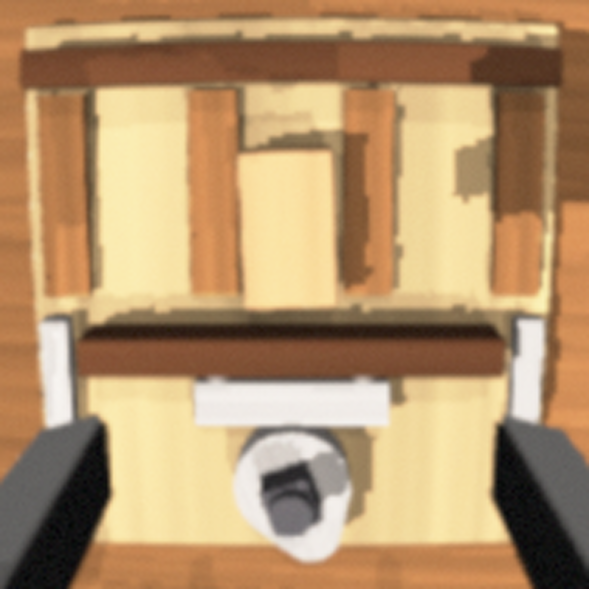

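```bash
cat >> h.py <<'E'
def cc(u,v,s=3.1,o=(225,90)): return u/s+o[0],v/s+o[1]
E
python3 - <<'E'
from h import *
T=np.load('pics/w1.npy')
for n,u,v,z in [('fenceL',25,84,44),('fenceR',560,84,44),('fenceC',292,84,44),('padFL',80,340,50),('padFR',503,340,50),('brdBL',108,544,18),('brdBR',492,544,18),('brdTL',27,28,18),('brdTR',558,26,18),('pilot',292,508,72),('nose',313,560,42),('camTL',237,480,42),('camR',350,500,42),
 ('oTL',240,152,54),('oTR',332,150,54),('oBL',245,308,54),('oBR',337,305,54),('s2L',190,200,26),('s2R',238,200,26),('s3L',345,200,26),('s3R',393,200,26)]:
  print(n,wr(*cc(u,v),z,T))
E
```

```text
fenceL [621.6 208.   44. ]
fenceR [628.8   1.8  44. ]
fenceC [622.7 104.7  44. ]
padFL [521.9 184.6  50. ]
padFR [527.9  18.7  50. ]
brdBL [417.  182.5  18. ]
brdBR [423.5   6.5  18. ]
brdTL [645.4 215.2  18. ]
brdTR [653.7  -3.2  18. ]
pilot [464.1  99.   72. ]
nose [426.1  89.1  42. ]
camTL [462.2 122.   42. ]
camR [454.9  74.8  42. ]
oTL [596.8 122.9  54. ]
oTR [598.7  89.   54. ]
oBL [537.8 119.5  54. ]
oBR [540.3  84.7  54. ]
s2L [575.3 144.2  26. ]
s2R [575.8 124.9  26. ]
s3L [577.3  82.1  26. ]
s3R [578.2  62.8  26. ]
```

```bash
python3 -m creep '[{"x":0.0217,"y":-0.005,"z":0.05,"ax":0,"ay":0,"az":-0.02,"claw":0.6},{"x":0,"y":0,"z":0.05,"ax":0,"ay":0,"az":0,"claw":0.6},{"x":0,"y":0,"z":0.05,"ax":0,"ay":0,"az":0,"claw":0.6},{"x":0,"y":0,"z":0.03,"ax":0,"ay":0,"az":0,"claw":0.6},{"x":0,"y":0,"z":0.016,"ax":0,"ay":0,"az":0,"claw":0.6},{"x":0,"y":0,"z":0,"ax":0,"ay":0,"az":0,"claw":0.2},{"x":0,"y":0,"z":0,"ax":0,"ay":0,"az":0,"claw":0.2},{"x":0,"y":0,"z":0,"ax":0,"ay":0,"az":0,"claw":0.2}]'
python3 -c "
from h import *
go(458,399,180)"
```

```text
clock: 3.2
eef_pos: [569.3, 100.4, 36.0]
tcp_rot: [180.0, -0.2, 3.0]
contact_force: [0.2, 0.4, 0.2]
gripper_width: 35.6
gripper_force: 29.9
tool d(m) [-0.0952 -0.3039 -0.1444] pos [569.2842 100.3924  35.9637] rot [179.9868  -0.1782   2.9687] w 35.6 t 3.2
```

```bash
python3 -m creep '[{"x":0,"y":0,"z":-0.06,"ax":0,"ay":0,"az":0,"claw":0.2},{"x":0,"y":0,"z":-0.04,"ax":0,"ay":0,"az":0,"claw":0.2},{"x":-0.016,"y":-0.05,"z":0,"ax":0,"ay":0,"az":0,"claw":0.2},{"x":-0.016,"y":-0.05,"z":0,"ax":0,"ay":0,"az":0,"claw":0.2},{"x":-0.016,"y":-0.05,"z":0,"ax":0,"ay":0,"az":0,"claw":0.2},{"x":-0.016,"y":-0.05,"z":0,"ax":0,"ay":0,"az":0,"claw":0.2},{"x":-0.016,"y":-0.05,"z":0,"ax":0,"ay":0,"az":0,"claw":0.2},{"x":-0.016,"y":-0.054,"z":0,"ax":0,"ay":0,"az":0,"claw":0.2}]'
python3 -m creep '[{"x":0,"y":0,"z":0.04,"ax":0,"ay":0,"az":0,"claw":0.2},{"x":0,"y":0,"z":0,"ax":0,"ay":0,"az":0,"claw":0.2},{"x":0,"y":0,"z":0,"ax":0,"ay":0,"az":0,"claw":0.6},{"x":0,"y":0,"z":0,"ax":0,"ay":0,"az":0,"claw":0.6},{"x":0,"y":0,"z":0,"ax":0,"ay":0,"az":0,"claw":0.6},{"x":0,"y":0,"z":-0.06,"ax":0,"ay":0,"az":0,"claw":0.6},{"x":0,"y":0,"z":-0.06,"ax":0,"ay":0,"az":0,"claw":0.6},{"x":0,"y":0,"z":-0.04,"ax":0,"ay":0,"az":0,"claw":0.6}]'
python3 - <<'E'
from h import *
im,T=snap('w2')
go(600,-60,250)
t=env.camera('top')[:,:,::-1];cv2.imwrite('pics/top2.png',t)
cv2.imwrite('pics/b2.png',np.hstack([cv2.resize(im,(480,300)),cv2.resize(t[150:270,100:228],(320,300))]))
hsv=cv2.cvtColor(t[100:290,320:420].copy(),cv2.COLOR_BGR2HSV);
bg=cv2.cvtColor(t,cv2.COLOR_BGR2HSV)
for p in [(345,187),(395,180),(354,240),(330,230)]: print(p,bg[p[1],p[0]])
E
```

```text
clock: 4.2
eef_pos: [456.0, 400.7, 135.5]
tcp_rot: [-180.0, -0.1, 3.0]
contact_force: [0.9, 0.5, 0.3]
gripper_width: 35.8
gripper_force: 29.9
clock: 5.2
eef_pos: [457.4, 399.3, 258.4]
tcp_rot: [-179.9, -0.2, 2.9]
contact_force: [0.4, -0.1, -1.2]
gripper_width: 56.3
gripper_force: 0.0
tool d(m) [0.1166 0.4674 0.0116] pos [459.4592 400.6982 263.6088] rot [-179.5879   -0.6812    2.9301] w 56.2 t 5.25
(345, 187) [ 17  94 188]
(395, 180) [ 17  92 192]
(354, 240) [ 17  93 190]
(330, 230) [ 13 143 102]
```

View pics/b2.png

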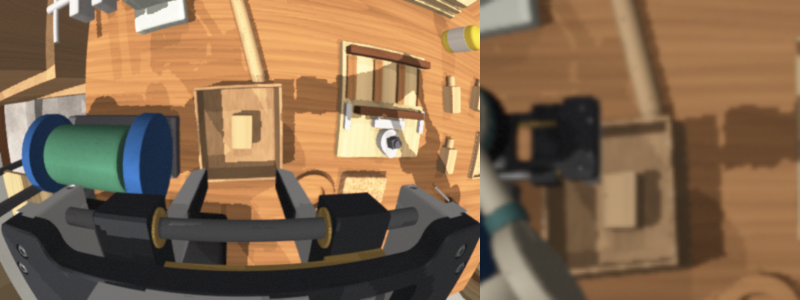

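```bash
python3 -m creep '[{"x":0.015,"y":0.06,"z":0,"ax":0,"ay":0,"az":0,"claw":0.7},{"x":0.015,"y":0.06,"z":0,"ax":0,"ay":0,"az":0,"claw":0.7},{"x":0.015,"y":0.06,"z":0,"ax":0,"ay":0,"az":0,"claw":0.7},{"x":0.015,"y":0.06,"z":0,"ax":0,"ay":0,"az":0,"claw":0.7},{"x":0.013,"y":0.06,"z":0,"ax":0,"ay":0,"az":0,"claw":0.7},{"x":0.013,"y":0.06,"z":0,"ax":0,"ay":0,"az":0,"claw":0.7},{"x":0.013,"y":0.06,"z":0,"ax":0,"ay":0,"az":0,"claw":0.7},{"x":0,"y":0.055,"z":0,"ax":0,"ay":0,"az":0,"claw":0.7}]'
python3 -m creep '[{"x":0,"y":0.06,"z":0,"ax":0,"ay":0,"az":0,"claw":0.7},{"x":0,"y":0,"z":0,"ax":0,"ay":0,"az":0,"claw":0.7}]'
python3 - <<'E'
from h import *
im,T=snap('w3')
t=cv2.imread('pics/top2.png')
def find(im,f,roi):
    h=cv2.cvtColor(im,cv2.COLOR_BGR2HSV);m=((h[...,0]>13)&(h[...,0]<22)&(h[...,1]<118)&(h[...,2]>130)).astype('u1')*255
    k=np.zeros_like(m);x0,x1,y0,y1=roi;k[y0:y1,x0:x1]=m[y0:y1,x0:x1]
    for c in cv2.findContours(k,0,2)[0]:
        a=cv2.contourArea(c)
        if a<80: continue
        b=cv2.boxPoints(cv2.minAreaRect(c));P=np.array([f(*p)[:2] for p in b])
        r=cv2.minAreaRect(P.astype('f4'));print(a,b.mean(0),'ctr',np.array(r[0]),'size',np.array(r[1]),'ang',round(r[2],1))
find(t,lambda u,v:top(u,v,36),(320,415,150,265))
print(T[:3,3]);find(im,lambda u,v:wr(u,v,36,T),(0,640,0,230))
E
```

```text
clock: 6.3
eef_pos: [580.0, -72.6, 253.3]
tcp_rot: [-180.0, 0.1, 2.9]
contact_force: [-0.3, -0.2, -0.2]
gripper_width: 65.5
gripper_force: 0.0
clock: 6.55
eef_pos: [582.4, -134.5, 253.0]
tcp_rot: [180.0, 0.1, 2.6]
contact_force: [0.3, 0.4, -0.5]
gripper_width: 66.0
gripper_force: 0.0
355.5 [353.1 238.2] ctr [ 433.2 -136.8] size [89.4 39. ] ang 2.9
152.0 [411.5 237.5] ctr [ 434.8 -295.8] size [ 13.7 139.8] ang 87.7
349.0 [344.4 182.5] ctr [ 588.1 -115.6] size [90.7 40.1] ang 10.3
340.5 [394.1 174.3] ctr [ 611.  -254.5] size [38.8 90.3] ang 81.3
[ 582.4 -134.5  253. ]
146.0 [164.5 226. ] ctr [499.5  98.5] size [ 9.7 75.5] ang 4.5
151.0 [132.5 225. ] ctr [496.3 158.2] size [13.4 46.1] ang 4.2
105.5 [ 40.  223.5] ctr [478.2 406.9] size [22.7 54.4] ang 5.6
791.0 [630.5 186.5] ctr [ 597.9 -768.1] size [212.5  75.7] ang 22.4
1511.5 [307.5 169.1] ctr [ 589.9 -114.6] size [90.4 36.9] ang 11.5
1420.0 [411.  157.5] ctr [ 613.2 -251. ] size [43.7 89.2] ang 79.6
4549.0 [168.8 176.8] ctr [564.4  98.9] size [180.  225.9] ang 0.6
153.5 [483.5  86. ] ctr [ 723.7 -352.8] size [17.7 57.7] ang 47.2
2102.0 [554.7 128.2] ctr [ 672.8 -528.6] size [338.7 108.5] ang 74.6
2206.5 [189.1  24.7] ctr [804.5 109.9] size [ 48.6 485.3] ang 0.3
1259.5 [92.9 58.4] ctr [731.  340.4] size [304.4 654.4] ang 27.9
227.0 [61.4 10.4] ctr [867.6 340.7] size [ 27.4 203. ] ang 0.6
```

View pics/w3.png

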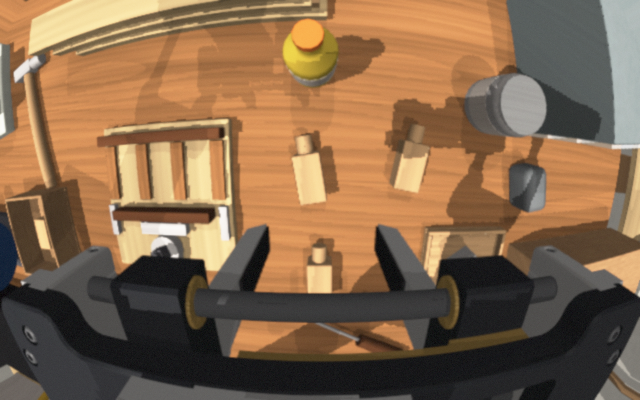

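```bash
python3 -m creep '[{"x":-0.001,"y":-0.018,"z":0.03,"ax":0,"ay":0,"az":-0.147,"claw":0.7},{"x":0,"y":0,"z":0.06,"ax":0,"ay":0,"az":0,"claw":0.7},{"x":0,"y":0,"z":0.05,"ax":0,"ay":0,"az":0,"claw":0.7},{"x":0,"y":0,"z":0,"ax":0,"ay":0,"az":0,"claw":0.7}]'
python3 - <<'E'
from h import *
go(581,-116.5,16,11)
E
```

```text
clock: 7.1
eef_pos: [577.4, -109.4, 110.7]
tcp_rot: [-179.7, 0.5, 11.5]
contact_force: [0.2, -0.3, 0.2]
gripper_width: 65.7
gripper_force: 0.0
az [-0.0052  0.0085  0.0084] yaw now 11.48
tool d(m) [0.0029 0.0082 0.0946] pos [ 577.3857 -109.402   110.7016] rot [-179.6994    0.4849   11.4812] w 65.7 t 7.1
```

```bash
for i in 1 2 3; do python3 -m creep '[{"x":0,"y":0,"z":0,"ax":0,"ay":0,"az":0,"claw":0.7}]' | grep -E "eef|rot"; done
```

```text
eef_pos: [582.4, -111.6, 116.2]
tcp_rot: [179.9, -0.1, 11.4]
eef_pos: [583.0, -112.3, 117.1]
tcp_rot: [179.9, -0.3, 11.4]
eef_pos: [582.3, -112.4, 116.4]
tcp_rot: [179.9, -0.2, 11.4]
```

```bash
cat >> h.py <<'E'
def find(im,f,roi=(0,640,0,290),lo=120,show=True):
    h=cv2.cvtColor(im,cv2.COLOR_BGR2HSV);m=((h[...,0]>13)&(h[...,0]<22)&(h[...,1]<118)&(h[...,2]>130)).astype('u1')*255
    k=np.zeros_like(m);x0,x1,y0,y1=roi;k[y0:y1,x0:x1]=m[y0:y1,x0:x1]
    for c in cv2.findContours(k,0,2)[0]:
        if cv2.contourArea(c)<lo: continue
        P=np.array([f(*p)[:2] for p in c[:,0].astype(float)]);r=cv2.minAreaRect(P.astype('f4'))
        if 60<max(r[1])<130: print(c[:,0].mean(0),'ctr',np.round(r[0],1),'size',np.round(r[1],1),'ang',round(r[2],1))
E
python3 - <<'E'
from h import *
im,T=snap('w4')
find(im,lambda u,v:wr(u,v,36,T),(200,440,60,330))
E
```

```text
[329.1 188.6] ctr [ 589.6 -114.6] size [91.  35.4] ang 12.5
```

View pics/w4.png

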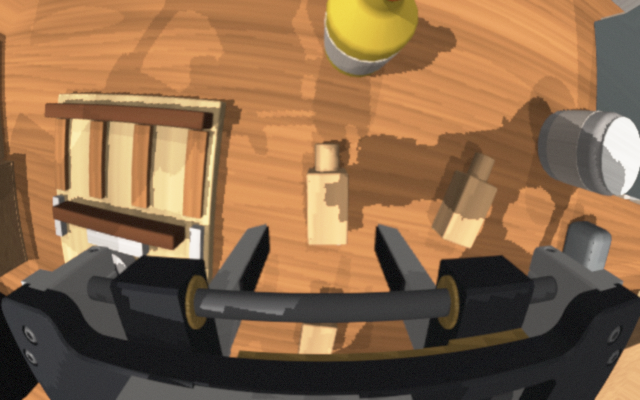

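```bash
python3 -m creep '[{"x":-0.0015,"y":0.0035,"z":0.05,"ax":0,"ay":0,"az":-0.01,"claw":0.7},{"x":0,"y":0,"z":0.04,"ax":0,"ay":0,"az":0,"claw":0.7},{"x":0,"y":0,"z":0.01,"ax":0,"ay":0,"az":0,"claw":0.7},{"x":0,"y":0,"z":0,"ax":0,"ay":0,"az":0,"claw":0.25},{"x":0,"y":0,"z":0,"ax":0,"ay":0,"az":0,"claw":0.25},{"x":0,"y":0,"z":0,"ax":0,"ay":0,"az":0,"claw":0.25},{"x":0,"y":0,"z":0,"ax":0,"ay":0,"az":0,"claw":0.25}]'
python3 - <<'E'
from h import *
go(490,90,180,2)
E
```

```text
clock: 8.4
eef_pos: [581.5, -116.4, 15.9]
tcp_rot: [179.9, -0.1, 12.0]
contact_force: [0.5, -0.1, 5.0]
gripper_width: 35.8
gripper_force: 30.0
az [ 0.0016 -0.0027  0.174 ] yaw now 11.97
tool d(m) [-0.0463 -0.2205 -0.1646] pos [ 581.4883 -116.3508   15.9068] rot [179.8967  -0.1454  11.9703] w 35.8 t 8.4
```

```bash
python3 -m creep '[{"x":0,"y":0,"z":-0.05,"ax":0,"ay":0,"az":0,"claw":0.25},{"x":0,"y":0,"z":-0.06,"ax":0,"ay":0,"az":0,"claw":0.25},{"x":0,"y":0,"z":-0.054,"ax":0,"ay":0,"az":0.174,"claw":0.25},{"x":-0.021,"y":-0.052,"z":0,"ax":0,"ay":0,"az":0,"claw":0.25},{"x":-0.021,"y":-0.052,"z":0,"ax":0,"ay":0,"az":0,"claw":0.25},{"x":-0.021,"y":-0.052,"z":0,"ax":0,"ay":0,"az":0,"claw":0.25},{"x":-0.021,"y":-0.052,"z":0,"ax":0,"ay":0,"az":0,"claw":0.25},{"x":0,"y":0,"z":0,"ax":0,"ay":0,"az":0,"claw":0.25}]'
python3 -m creep '[{"x":0,"y":0,"z":0,"ax":0,"ay":0,"az":0,"claw":0.25},{"x":0,"y":0,"z":0,"ax":0,"ay":0,"az":0,"claw":0.25},{"x":0,"y":0,"z":0,"ax":0,"ay":0,"az":0,"claw":0.25}]'
python3 - <<'E'
from h import *
im,T=snap('w5')
cv2.imwrite('pics/w5c.png',cv2.resize(im[30:230,200:440],None,fx=3,fy=3,interpolation=cv2.INTER_CUBIC))
E
```

```text
clock: 9.4
eef_pos: [486.8, 92.2, 178.8]
tcp_rot: [-179.9, 0.0, 2.3]
contact_force: [0.6, -0.4, -1.3]
gripper_width: 35.8
gripper_force: 30.0
clock: 9.78
eef_pos: [489.7, 88.0, 178.3]
tcp_rot: [180.0, 0.0, 1.9]
contact_force: [-0.2, 0.1, -0.3]
gripper_width: 35.9
gripper_force: 30.0
```

View pics/w5c.png

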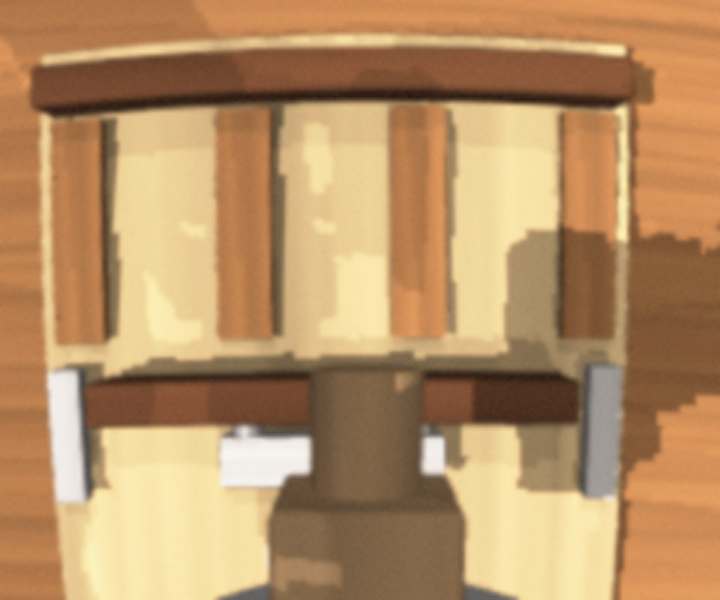

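Run:
```python
from h import *
T=np.load('pics/w5.npy')
for n,u,v,z in [('fenceL',32,105,44),('fenceR',630,98,44),('fenceC',330,97,44),('padFL',88,385,50),('padFR',578,382,50),('brdTL',42,58,18),('brdTR',627,47,18),
 ('s1R',101,230,26),('s2L',217,230,26),('s2R',271,230,26),('s3L',391,230,26),('s3R',446,230,26),('s4L',562,230,26),('s4Rt',615,114,26),('s4Rb',613,340,26),('s1Lt',52,120,26),('s1Lb',56,342,26)]:
  print(n,wr(*cc(u,v,3,(200,30)),z,T))
```

```text
fenceL [620.8 209.2  44. ]
fenceR [627.6   2.4  44. ]
fenceC [620.9 104.8  44. ]
padFL [521.8 185.   50. ]
padFR [527.7  17.9  50. ]
brdTL [644.3 215.9  18. ]
brdTR [653.3  -3.4  18. ]
s1R [576.  187.4  26. ]
s2L [575.5 144.3  26. ]
s2R [575.6 124.9  26. ]
s3L [576.7  82.5  26. ]
s3R [577.5  63.   26. ]
s4L [580.1  21.2  26. ]
s4Rt [624.8   2.9  26. ]
s4Rb [541.4  -0.   26. ]
s1Lt [618.  207.7  26. ]
s1Lb [534.8 204.8  26. ]
```

```bash
python3 -m creep '[{"x":0.0386,"y":0.0247,"z":0.03,"ax":0,"ay":0,"az":0,"claw":0.25},{"x":0.0386,"y":0.0247,"z":0.03,"ax":0,"ay":0,"az":0,"claw":0.25},{"x":0,"y":0,"z":0.02,"ax":0,"ay":0,"az":0,"claw":0.25},{"x":0,"y":0,"z":0,"ax":0,"ay":0,"az":0,"claw":0.25},{"x":0,"y":0,"z":0,"ax":0,"ay":0,"az":0,"claw":0.25},{"x":0,"y":0,"z":0,"ax":0,"ay":0,"az":0,"claw":0.25}]'
python3 - <<'E'
from h import *
go(568.6,41.3,35,2)
E
```

```text
clock: 10.58
eef_pos: [568.6, 42.5, 99.8]
tcp_rot: [180.0, -0.1, 2.0]
contact_force: [0.3, -0.1, -1.0]
gripper_width: 35.5
gripper_force: 30.0
az [ 0.0003 -0.0024  0.0002] yaw now 2.01
tool d(m) [-0.0002  0.0012  0.0648] pos [568.5679  42.5452  99.7871] rot [179.9852  -0.1358   2.0112] w 35.5 t 10.57
```

```bash
python3 -m creep '[{"x":0,"y":0.001,"z":0.03,"ax":0,"ay":0,"az":0,"claw":0.25},{"x":0,"y":0,"z":0.02,"ax":0,"ay":0,"az":0,"claw":0.25},{"x":0,"y":0,"z":0.01,"ax":0,"ay":0,"az":0,"claw":0.25},{"x":0,"y":0,"z":0.004,"ax":0,"ay":0,"az":0,"claw":0.25},{"x":0,"y":0,"z":0,"ax":0,"ay":0,"az":0,"claw":0.25}]'
```

```text
clock: 11.2
eef_pos: [568.5, 41.5, 35.0]
tcp_rot: [180.0, -0.1, 2.0]
contact_force: [0.4, 0.2, -0.1]
gripper_width: 36.0
gripper_force: 30.0
```

```bash
python3 -m creep '[{"x":0,"y":0,"z":0.001,"ax":0,"ay":0,"az":0,"claw":0.52},{"x":0,"y":0,"z":0,"ax":0,"ay":0,"az":0,"claw":0.52},{"x":0,"y":0,"z":0,"ax":0,"ay":0,"az":0,"claw":0.52},{"x":0,"y":0,"z":-0.05,"ax":0,"ay":0,"az":0,"claw":0.52},{"x":0,"y":0,"z":-0.05,"ax":0,"ay":0,"az":0,"claw":0.52},{"x":0.005,"y":0.0585,"z":0,"ax":0,"ay":0,"az":0,"claw":0.7},{"x":0.005,"y":0.0585,"z":0,"ax":0,"ay":0,"az":0,"claw":0.7},{"x":0.005,"y":0.0585,"z":0,"ax":0,"ay":0,"az":0,"claw":0.7}]'
python3 -m creep '[{"x":0.005,"y":0.0585,"z":0,"ax":0,"ay":0,"az":0,"claw":0.7},{"x":0.005,"y":0.0585,"z":0,"ax":0,"ay":0,"az":0.1,"claw":0.7},{"x":0,"y":0,"z":0,"ax":0,"ay":0,"az":0.09,"claw":0.7},{"x":0,"y":0,"z":0,"ax":0,"ay":0,"az":0,"claw":0.7},{"x":0,"y":0,"z":0,"ax":0,"ay":0,"az":0,"claw":0.7},{"x":0,"y":0,"z":0,"ax":0,"ay":0,"az":0,"claw":0.7}]'
python3 - <<'E'
from h import *
im,T=snap('w6')
find(im,lambda u,v:wr(u,v,36,T),(150,490,40,330))
go(605,-250,16,-9)
E
```

```text
clock: 12.2
eef_pos: [589.5, -135.0, 134.0]
tcp_rot: [180.0, -0.1, 2.0]
contact_force: [1.1, 0.4, -0.4]
gripper_width: 65.6
gripper_force: 0.0
clock: 12.95
eef_pos: [603.3, -249.1, 133.7]
tcp_rot: [180.0, -0.0, -8.8]
contact_force: [-0.2, -0.5, -0.6]
gripper_width: 65.6
gripper_force: 0.0
[331.4 183.3] ctr [ 613.4 -254.6] size [35.6 90. ] ang 82.1
[444.3  82.6] ctr [ 705.1 -381.4] size [97.6 82.3] ang 80.5
az [ 0.0001 -0.0002  0.0036] yaw now -8.79
tool d(m) [0.0018 0.0005 0.1177] pos [ 603.2905 -249.1751  133.7084] rot [179.9927  -0.0108  -8.7915] w 66.0 t 13.0
```

```bash
python3 -m creep '[{"x":0.003,"y":0.004,"z":0.05,"ax":0,"ay":0,"az":-0.016,"claw":0.7},{"x":0,"y":0,"z":0.05,"ax":0,"ay":0,"az":0,"claw":0.7},{"x":0,"y":0,"z":0.0177,"ax":0,"ay":0,"az":0,"claw":0.7},{"x":0,"y":0,"z":0,"ax":0,"ay":0,"az":0,"claw":0.25},{"x":0,"y":0,"z":0,"ax":0,"ay":0,"az":0,"claw":0.25},{"x":0,"y":0,"z":0,"ax":0,"ay":0,"az":0,"claw":0.25},{"x":0,"y":0,"z":0,"ax":0,"ay":0,"az":0,"claw":0.25}]'
python3 -m creep '[{"x":0,"y":0,"z":-0.05,"ax":0,"ay":0,"az":0,"claw":0.25},{"x":0,"y":0,"z":-0.06,"ax":0,"ay":0,"az":-0.1,"claw":0.25},{"x":0,"y":0,"z":0,"ax":0,"ay":0,"az":-0.074,"claw":0.25},{"x":0,"y":0,"z":0,"ax":0,"ay":0,"az":0,"claw":0.25},{"x":0,"y":0,"z":0,"ax":0,"ay":0,"az":0,"claw":0.25}]'
python3 - <<'E'
from h import *
go(566.6,103.3,100,2)
E
```

```text
clock: 13.88
eef_pos: [606.8, -255.0, 17.7]
tcp_rot: [179.9, -0.2, -8.0]
contact_force: [-0.7, 1.3, 5.1]
gripper_width: 35.4
gripper_force: 30.0
clock: 14.5
eef_pos: [604.8, -254.1, 124.9]
tcp_rot: [-179.9, 0.1, 1.9]
contact_force: [-0.0, -0.2, -0.9]
gripper_width: 35.9
gripper_force: 30.0
az [-0.0009  0.0017 -0.0012] yaw now 1.93
tool d(m) [-0.0261 -0.3585  0.0252] pos [ 604.81   -254.1028  124.8537] rot [-179.9481    0.099     1.9312] w 35.9 t 14.5
```

```bash
python3 -m creep '[{"x":-0.0044,"y":-0.0598,"z":0,"ax":0,"ay":0,"az":0,"claw":0.25},{"x":-0.0044,"y":-0.0598,"z":0,"ax":0,"ay":0,"az":0,"claw":0.25},{"x":-0.0044,"y":-0.0598,"z":0,"ax":0,"ay":0,"az":0,"claw":0.25},{"x":-0.0044,"y":-0.0598,"z":0,"ax":0,"ay":0,"az":0,"claw":0.25},{"x":-0.0044,"y":-0.0598,"z":0,"ax":0,"ay":0,"az":0,"claw":0.25},{"x":-0.0044,"y":-0.0598,"z":0.025,"ax":0,"ay":0,"az":0,"claw":0.25},{"x":0,"y":0,"z":0,"ax":0,"ay":0,"az":0,"claw":0.25},{"x":0,"y":0,"z":0,"ax":0,"ay":0,"az":0,"claw":0.25}]'
python3 -m creep '[{"x":0,"y":0,"z":0,"ax":0,"ay":0,"az":0,"claw":0.25}]'
python3 - <<'E'
from h import *
go(566.6,103.3,36,2)
E
```

```text
clock: 15.5
eef_pos: [566.7, 100.7, 101.0]
tcp_rot: [179.9, 0.1, 2.0]
contact_force: [0.1, -0.5, -0.2]
gripper_width: 36.2
gripper_force: 30.0
clock: 15.62
eef_pos: [567.5, 99.6, 101.8]
tcp_rot: [180.0, -0.0, 1.9]
contact_force: [-0.5, -0.4, -0.9]
gripper_width: 35.8
gripper_force: 30.0
az [ 0.0006 -0.0004 -0.002 ] yaw now 1.89
tool d(m) [-0.0008 -0.0038  0.0658] pos [567.533   99.5616 101.8032] rot [179.9683  -0.0246   1.8873] w 35.8 t 15.62
```

```bash
python3 -m creep '[{"x":-0.001,"y":-0.004,"z":0.03,"ax":0,"ay":0,"az":-0.002,"claw":0.25},{"x":0,"y":0,"z":0.02,"ax":0,"ay":0,"az":0,"claw":0.25},{"x":0,"y":0,"z":0.01,"ax":0,"ay":0,"az":0,"claw":0.25},{"x":0,"y":0,"z":0.006,"ax":0,"ay":0,"az":0,"claw":0.25},{"x":0,"y":0,"z":0,"ax":0,"ay":0,"az":0,"claw":0.25}]'
```

```text
clock: 16.25
eef_pos: [566.5, 104.4, 36.2]
tcp_rot: [180.0, -0.1, 2.1]
contact_force: [0.6, -0.6, -0.3]
gripper_width: 35.9
gripper_force: 30.0
```

```bash
python3 -m creep '[{"x":0,"y":0.0005,"z":0.001,"ax":0,"ay":0,"az":0,"claw":0.52},{"x":0,"y":0,"z":0,"ax":0,"ay":0,"az":0,"claw":0.52},{"x":0,"y":0,"z":0,"ax":0,"ay":0,"az":0,"claw":0.52},{"x":0,"y":0,"z":-0.05,"ax":0,"ay":0,"az":0,"claw":0.52},{"x":0,"y":0,"z":-0.05,"ax":0,"ay":0,"az":0,"claw":0.52},{"x":-0.03,"y":0.047,"z":0,"ax":0,"ay":0,"az":0,"claw":0.7},{"x":-0.03,"y":0.047,"z":0,"ax":0,"ay":0,"az":0,"claw":0.7},{"x":-0.03,"y":0.047,"z":0,"ax":0,"ay":0,"az":0,"claw":0.7}]'
python3 -m creep '[{"x":-0.03,"y":0.047,"z":0,"ax":0,"ay":0,"az":0,"claw":0.7},{"x":-0.03,"y":0.047,"z":0,"ax":0,"ay":0,"az":0,"claw":0.7},{"x":0,"y":0,"z":0,"ax":0,"ay":0,"az":0,"claw":0.7},{"x":0,"y":0,"z":0,"ax":0,"ay":0,"az":0,"claw":0.7},{"x":0,"y":0,"z":0,"ax":0,"ay":0,"az":0,"claw":0.7}]'
python3 - <<'E'
from h import *
im,T=snap('w7')
find(im,lambda u,v:wr(u,v,36,T),(130,510,40,330))
go(425,-137,16,2.9)
E
```

```text
clock: 17.25
eef_pos: [480.3, -40.9, 135.1]
tcp_rot: [180.0, -0.1, 2.2]
contact_force: [1.1, -0.4, -0.0]
gripper_width: 65.6
gripper_force: 0.0
clock: 17.88
eef_pos: [425.2, -134.9, 134.7]
tcp_rot: [-180.0, -0.0, 2.2]
contact_force: [0.0, 0.8, 0.4]
gripper_width: 65.9
gripper_force: 0.0
[327.5 190.8] ctr [ 434.3 -136.8] size [90.3 35.5] ang 2.2
az [-0.0002 -0.0002 -0.0116] yaw now 2.23
tool d(m) [-0.0003  0.0022  0.1187] pos [ 425.2175 -134.8298  134.6893] rot [-179.988    -0.0114    2.2326] w 65.5 t 17.93
```

View pics/w7.png

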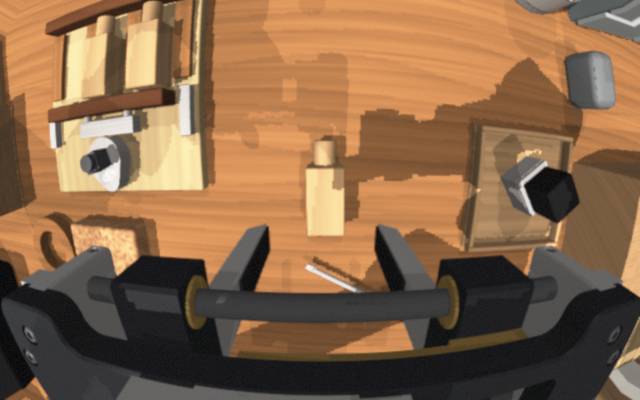

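```bash
python3 -m creep '[{"x":0.001,"y":0.0022,"z":0.05,"ax":0,"ay":0,"az":0,"claw":0.7},{"x":0,"y":0,"z":0.05,"ax":0,"ay":0,"az":0,"claw":0.7},{"x":0,"y":0,"z":0.0187,"ax":0,"ay":0,"az":0,"claw":0.7},{"x":0,"y":0,"z":0,"ax":0,"ay":0,"az":0,"claw":0.25},{"x":0,"y":0,"z":0,"ax":0,"ay":0,"az":0,"claw":0.25},{"x":0,"y":0,"z":0,"ax":0,"ay":0,"az":0,"claw":0.25},{"x":0,"y":0,"z":0,"ax":0,"ay":0,"az":0,"claw":0.25}]'
python3 -m creep '[{"x":0,"y":0,"z":-0.05,"ax":0,"ay":0,"az":0,"claw":0.25},{"x":0,"y":0,"z":-0.06,"ax":0,"ay":0,"az":0,"claw":0.25},{"x":0,"y":0,"z":0,"ax":0,"ay":0,"az":0,"claw":0.25},{"x":0,"y":0,"z":0,"ax":0,"ay":0,"az":0,"claw":0.25}]'
python3 - <<'E'
from h import *
go(564.5,165.4,100,2)
E
```

```text
clock: 18.8
eef_pos: [426.6, -138.4, 17.1]
tcp_rot: [179.9, -0.1, 2.1]
contact_force: [0.0, 2.2, 3.6]
gripper_width: 35.5
gripper_force: 30.0
clock: 19.3
eef_pos: [425.0, -137.9, 125.9]
tcp_rot: [180.0, 0.0, 2.1]
contact_force: [-1.0, 0.0, -2.2]
gripper_width: 36.1
gripper_force: 30.0
az [0.0001 0.0002 0.0018] yaw now 2.1
tool d(m) [ 0.1505 -0.298   0.0258] pos [ 425.0203 -137.883   125.8609] rot [179.9954   0.01     2.1014] w 36.1 t 19.3
```

```bash
python3 -m creep '[{"x":0.025,"y":-0.0497,"z":0,"ax":0,"ay":0,"az":0,"claw":0.25},{"x":0.025,"y":-0.0497,"z":0,"ax":0,"ay":0,"az":0,"claw":0.25},{"x":0.025,"y":-0.0497,"z":0,"ax":0,"ay":0,"az":0,"claw":0.25},{"x":0.025,"y":-0.0497,"z":0,"ax":0,"ay":0,"az":0,"claw":0.25},{"x":0.025,"y":-0.0497,"z":0,"ax":0,"ay":0,"az":0,"claw":0.25},{"x":0.025,"y":-0.0497,"z":0.025,"ax":0,"ay":0,"az":0,"claw":0.25},{"x":0,"y":0,"z":0,"ax":0,"ay":0,"az":0,"claw":0.25},{"x":0,"y":0,"z":0,"ax":0,"ay":0,"az":0,"claw":0.25}]'
python3 -m creep '[{"x":0,"y":0,"z":0,"ax":0,"ay":0,"az":0,"claw":0.25}]'
python3 - <<'E'
from h import *
go(564.5,165.4,36,2)
E
```

```text
clock: 20.3
eef_pos: [562.8, 164.7, 99.1]
tcp_rot: [179.9, 0.3, 2.1]
contact_force: [1.0, -0.3, 0.1]
gripper_width: 35.4
gripper_force: 30.0
clock: 20.42
eef_pos: [563.9, 164.0, 100.9]
tcp_rot: [180.0, 0.1, 2.0]
contact_force: [0.1, -0.3, -0.3]
gripper_width: 35.8
gripper_force: 30.0
az [0.0006 0.0009 0.0006] yaw now 2.03
tool d(m) [ 0.0007 -0.0014  0.0649] pos [563.9046 164.0303 100.8742] rot [179.9635   0.0517   2.0326] w 35.8 t 20.43
```

```bash
python3 -m creep '[{"x":0.0007,"y":-0.0014,"z":0.03,"ax":0,"ay":0,"az":0,"claw":0.25},{"x":0,"y":0,"z":0.02,"ax":0,"ay":0,"az":0,"claw":0.25},{"x":0,"y":0,"z":0.01,"ax":0,"ay":0,"az":0,"claw":0.25},{"x":0,"y":0,"z":0.006,"ax":0,"ay":0,"az":0,"claw":0.25},{"x":0,"y":0,"z":0,"ax":0,"ay":0,"az":0,"claw":0.25},{"x":0,"y":0,"z":0,"ax":0,"ay":0,"az":0,"claw":0.52},{"x":0,"y":0,"z":0,"ax":0,"ay":0,"az":0,"claw":0.52},{"x":0,"y":0,"z":0,"ax":0,"ay":0,"az":0,"claw":0.52}]'
python3 -m creep '[{"x":0,"y":0,"z":-0.06,"ax":0,"ay":0,"az":0,"claw":0.52},{"x":0,"y":0,"z":-0.06,"ax":0,"ay":0,"az":0,"claw":0.52},{"x":-0.06,"y":0.02,"z":0,"ax":0,"ay":0,"az":0,"claw":0.7},{"x":-0.06,"y":0.02,"z":0,"ax":0,"ay":0,"az":0,"claw":0.7},{"x":-0.056,"y":0.02,"z":0,"ax":0,"ay":0,"az":0,"claw":0.7},{"x":0,"y":0,"z":0,"ax":0,"ay":0,"az":0,"claw":0.7},{"x":0,"y":0,"z":0,"ax":0,"ay":0,"az":0,"claw":0.7},{"x":0,"y":0,"z":0,"ax":0,"ay":0,"az":0,"claw":0.7}]'
python3 - <<'E'
from h import *
im,T=snap('w8');print(T[:3,3])
cv2.imwrite('pics/w8c.png',cv2.resize(im[20:240,200:440],None,fx=2.7,fy=2.7,interpolation=cv2.INTER_CUBIC))
E
```

```text
clock: 21.42
eef_pos: [565.4, 166.9, 35.3]
tcp_rot: [180.0, -0.0, 2.1]
contact_force: [-0.7, -0.8, -0.2]
gripper_width: 49.1
gripper_force: 0.0
clock: 22.42
eef_pos: [394.8, 101.3, 155.3]
tcp_rot: [-180.0, -0.1, 2.1]
contact_force: [0.1, -0.9, -0.5]
gripper_width: 65.9
gripper_force: 0.0
[394.8 101.3 155.3]
```

View pics/w8c.png

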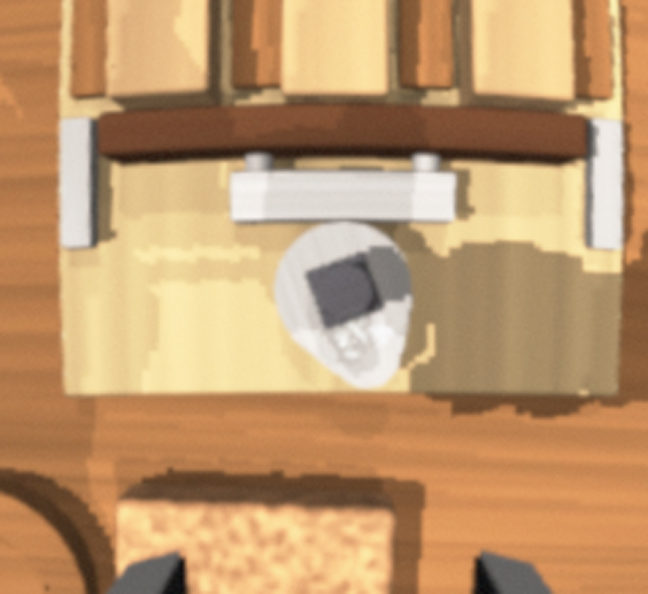

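Run:
```python
from h import *
T=np.load('pics/w8.npy')
f=lambda u,v,z:wr(*cc(u,v,2.7,(200,20)),z,T)[:2]
C=np.array([f(*p,64) for p in [(306,272),(366,253),(384,305),(326,328)]]);print(C,C.mean(0))
for i in range(4):
    d=C[(i+1)%4]-C[i];print(np.linalg.norm(d),np.degrees(np.arctan2(d[1],d[0]))%90)
n=f(368,387,42);c=f(343,290,42);print('nose',n,'camctr',c,np.degrees(np.arctan2(*(n-c)[::-1])),np.linalg.norm(n-c))
print('left',f(275,285,42),'right',f(412,285,42),'top',f(345,222,42),'pad',f(100,115,50),f(588,115,50), 'brd',f(65,395,18),f(617,393,18))
# key in tray from w7, top of grip z=6+83=89
T7=np.load('pics/w7.npy');im=cv2.imread('pics/w7.png');h=cv2.cvtColor(im,cv2.COLOR_BGR2HSV)
k=np.zeros((400,640),'u1');k[140:240,500:600]=(h[140:240,500:600,2]<45)*255
c=max(cv2.findContours(k,0,2)[0],key=cv2.contourArea);b=cv2.boxPoints(cv2.minAreaRect(c));print(cv2.contourArea(c),b)
print([wr(*p,22,T7)[:2] for p in [(483,122),(574,140),(462,245),(558,240)]])
```

```text
[[466.1 111.9]
 [473.   92.9]
 [456.3  86.4]
 [448.1 104.9]] [460.9  99. ]
20.233834061152695 19.92905765271098
17.84502295119011 21.326234855037626
20.192956402358156 24.08756346341977
19.311279274956973 21.49923381435171
nose [426.4  89.3] camctr [460.3  99.5] -163.32325431325881 35.380156386108695
left [461.3 123.2] right [463.2  75.5] top [484.2  99.7] pad [521.  185.7] [528.1  16.7] brd [417.  207.3] [426.  -11.6]
1890.0 [[518.1 190.5]
 [555.7 158.3]
 [587.6 195.5]
 [550.  227.7]]
[array([ 509. , -296.6]), array([ 506.6, -437.2]), array([ 374.9, -290.5]), array([ 378.4, -439.6])]
```

```bash
python3 -m creep '[{"x":-0.002,"y":0.059,"z":-0.03,"ax":0,"ay":0,"az":0,"claw":0.7},{"x":-0.002,"y":0.059,"z":-0.015,"ax":0,"ay":0,"az":0,"claw":0.7},{"x":-0.002,"y":0.059,"z":0,"ax":0,"ay":0,"az":0,"claw":0.7},{"x":-0.002,"y":0.059,"z":0,"ax":0,"ay":0,"az":0,"claw":0.7},{"x":-0.002,"y":0.059,"z":0,"ax":0,"ay":0,"az":0,"claw":0.7},{"x":-0.002,"y":0.059,"z":0,"ax":0,"ay":0,"az":0,"claw":0.7},{"x":0,"y":0.059,"z":0,"ax":0,"ay":0,"az":0,"claw":0.7},{"x":0,"y":0.059,"z":0,"ax":0,"ay":0,"az":0,"claw":0.7}]'
python3 -m creep '[{"x":0,"y":0,"z":0,"ax":0,"ay":0,"az":0,"claw":0.7},{"x":0,"y":0,"z":0,"ax":0,"ay":0,"az":0,"claw":0.7},{"x":0,"y":0,"z":0,"ax":0,"ay":0,"az":0,"claw":0.7}]'
python3 - <<'E'
from h import *
im,T=snap('w9');print(T[:3,3])
h=cv2.cvtColor(im,cv2.COLOR_BGR2HSV)
k=np.zeros((400,640),'u1');k[60:225,230:410]=(h[60:225,230:410,2]<50)*255
for c in cv2.findContours(k,0,2)[0]:
    if cv2.contourArea(c)<300: continue
    P=np.array([wr(*p,89,T)[:2] for p in c[:,0].astype(float)]);r=cv2.minAreaRect(P.astype('f4'));print(c[:,0].mean(0),cv2.contourArea(c),'ctr',r[0],r[1],r[2])
cv2.imwrite('pics/w9c.png',cv2.resize(im[60:225,230:410],None,fx=3,fy=3,interpolation=cv2.INTER_CUBIC))
E
```

```text
clock: 23.48
eef_pos: [399.1, -370.7, 197.8]
tcp_rot: [-180.0, -0.0, 2.1]
contact_force: [0.1, 0.3, 0.2]
gripper_width: 65.2
gripper_force: 0.0
clock: 23.85
eef_pos: [398.5, -366.5, 198.2]
tcp_rot: [-179.9, 0.0, 2.2]
contact_force: [0.0, 0.1, -0.5]
gripper_width: 65.7
gripper_force: 0.0
[ 398.5 -366.5  198.2]
[330.8 139.2] 352.0 ctr (451.7612609863281, -371.2801513671875) (34.691043853759766, 21.130603790283203) 36.69383239746094
```

View pics/w9c.png

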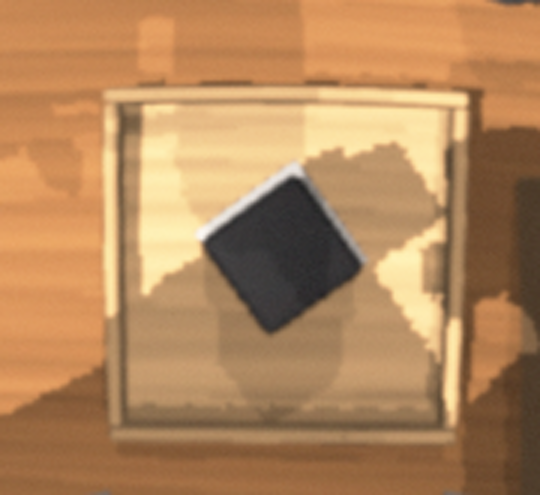

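Run:
```python
from h import *
T=np.load('pics/w9.npy')
f=lambda u,v,z:wr(*cc(u,v,3,(230,60)),z,T)[:2]
C=np.array([f(*p,89) for p in [(298,175),(362,270),(270,333),(203,242)]]);print(C,C.mean(0))
for i in range(4):
    d=C[(i+1)%4]-C[i];print(np.linalg.norm(d),np.degrees(np.arctan2(d[1],d[0]))%90)
K=np.array([f(*p,22) for p in [(105,93),(468,95),(112,438),(455,438)]]);print(K,K.mean(0))
print('white corners z45',f(296,162,45),f(365,265,45),f(198,235,45))
c=C.mean(0);go(c[0],c[1],120,36)
```

```text
[[ 472.4 -369.9]
 [ 443.7 -391. ]
 [ 422.6 -363.1]
 [ 450.6 -341.2]] [ 447.3 -366.3]
35.693569410000734 36.365916047475906
35.03461754593151 37.080499005351754
35.51504055740649 37.98643583859237
36.041745939706196 37.36695294686341
[[ 503.4 -296.5]
 [ 508.2 -435.3]
 [ 367.2 -301. ]
 [ 372.4 -439. ]] [ 437.8 -368. ]
white corners z45 [ 477.6 -370. ] [ 441.7 -396.2] [ 450.3 -336. ]
az [-0.0004 -0.     -0.5899] yaw now 2.2
tool d(m) [0.0487 0.0017 0.0784] pos [ 398.5576 -366.4965  198.4281] rot [-179.9788    0.0036    2.204 ] w 65.9 t 23.9
```

```bash
python3 -m creep '[{"x":0.0488,"y":0.0017,"z":0,"ax":0,"ay":0,"az":-0.153,"claw":0.75},{"x":0,"y":0,"z":0.02,"ax":0,"ay":0,"az":-0.153,"claw":0.75},{"x":0,"y":0,"z":0.02,"ax":0,"ay":0,"az":-0.153,"claw":0.75},{"x":0,"y":0,"z":0.02,"ax":0,"ay":0,"az":-0.152,"claw":0.75},{"x":0,"y":0,"z":0,"ax":0,"ay":0,"az":0,"claw":0.75},{"x":0,"y":0,"z":0,"ax":0,"ay":0,"az":0,"claw":0.75},{"x":0,"y":0,"z":0,"ax":0,"ay":0,"az":0,"claw":0.75}]'
python3 - <<'E'
from h import *
go(447.3,-366.3,50,37.2)
E
```

```text
clock: 24.78
eef_pos: [447.7, -368.1, 139.6]
tcp_rot: [179.9, -0.0, 37.1]
contact_force: [0.2, -0.3, -0.3]
gripper_width: 70.4
gripper_force: 0.0
az [ 0.0023 -0.0002 -0.0023] yaw now 37.07
tool d(m) [ 0.0008 -0.0019  0.0896] pos [ 447.699  -368.1144  139.5887] rot [179.8676  -0.0118  37.0671] w 70.4 t 24.77
```

```bash
python3 -m creep '[{"x":0.001,"y":-0.0018,"z":0.04,"ax":0,"ay":0,"az":0,"claw":0.75},{"x":0,"y":0,"z":0.03,"ax":0,"ay":0,"az":0,"claw":0.75},{"x":0,"y":0,"z":0.0195,"ax":0,"ay":0,"az":0,"claw":0.75},{"x":0,"y":0,"z":0,"ax":0,"ay":0,"az":0,"claw":0.3},{"x":0,"y":0,"z":0,"ax":0,"ay":0,"az":0,"claw":0.3},{"x":0,"y":0,"z":0,"ax":0,"ay":0,"az":0,"claw":0.3},{"x":0,"y":0,"z":0,"ax":0,"ay":0,"az":0,"claw":0.3}]'
python3 -m creep '[{"x":0,"y":0,"z":-0.05,"ax":0,"ay":0,"az":0,"claw":0.3},{"x":0,"y":0,"z":-0.05,"ax":0,"ay":0,"az":0,"claw":0.3},{"x":0,"y":0,"z":-0.03,"ax":0,"ay":0,"az":0.14,"claw":0.3},{"x":0,"y":0,"z":0,"ax":0,"ay":0,"az":0.14,"claw":0.3},{"x":0,"y":0,"z":0,"ax":0,"ay":0,"az":0,"claw":0.3},{"x":0,"y":0,"z":0,"ax":0,"ay":0,"az":0,"claw":0.3}]'
python3 - <<'E'
from h import *
go(460.8,99.3,150,21)
E
```

```text
clock: 25.65
eef_pos: [447.5, -366.5, 50.0]
tcp_rot: [179.9, -0.0, 37.1]
contact_force: [0.0, -0.9, 2.1]
gripper_width: 37.9
gripper_force: 29.9
clock: 26.4
eef_pos: [446.3, -365.2, 178.0]
tcp_rot: [-179.9, 0.0, 21.2]
contact_force: [0.5, -0.2, -3.6]
gripper_width: 38.1
gripper_force: 29.9
az [-0.0016  0.0008  0.0032] yaw now 21.18
tool d(m) [ 0.1814 -0.4279  0.0286] pos [ 446.3377 -365.2426  178.0247] rot [-179.9061    0.0435   21.1829] w 38.1 t 26.4
```

```bash
python3 -m creep '[{"x":0.0227,"y":-0.0535,"z":0,"ax":0,"ay":0,"az":0,"claw":0.3},{"x":0.0227,"y":-0.0535,"z":0,"ax":0,"ay":0,"az":0,"claw":0.3},{"x":0.0227,"y":-0.0535,"z":0,"ax":0,"ay":0,"az":0,"claw":0.3},{"x":0.0227,"y":-0.0535,"z":0,"ax":0,"ay":0,"az":0,"claw":0.3},{"x":0.0227,"y":-0.0535,"z":0,"ax":0,"ay":0,"az":0,"claw":0.3},{"x":0.0227,"y":-0.0535,"z":0,"ax":0,"ay":0,"az":0,"claw":0.3},{"x":0.0227,"y":-0.0535,"z":0,"ax":0,"ay":0,"az":0,"claw":0.3},{"x":0.0227,"y":-0.0535,"z":0,"ax":0,"ay":0,"az":0,"claw":0.3}]'
python3 -m creep '[{"x":0,"y":0,"z":0.03,"ax":0,"ay":0,"az":0,"claw":0.3},{"x":0,"y":0,"z":0.01,"ax":0,"ay":0,"az":0,"claw":0.3},{"x":0,"y":0,"z":0,"ax":0,"ay":0,"az":0,"claw":0.3},{"x":0,"y":0,"z":0,"ax":0,"ay":0,"az":0,"claw":0.3},{"x":0,"y":0,"z":0,"ax":0,"ay":0,"az":0,"claw":0.3}]'
python3 - <<'E'
from h import *
go(460.8,99.3,86,21)
E
```

```text
clock: 27.4
eef_pos: [461.9, 100.7, 178.4]
tcp_rot: [180.0, 0.0, 21.2]
contact_force: [1.3, -0.5, -2.9]
gripper_width: 38.1
gripper_force: 29.9
clock: 28.02
eef_pos: [463.2, 98.3, 139.6]
tcp_rot: [180.0, -0.1, 21.0]
contact_force: [0.4, -1.4, -3.0]
gripper_width: 38.3
gripper_force: 29.9
az [ 0.0006 -0.0015 -0.    ] yaw now 21.0
tool d(m) [-0.0019 -0.0018  0.0536] pos [463.1634  98.2935 139.5595] rot [179.9684  -0.0853  20.9995] w 38.3 t 28.02
```

```bash
python3 -m creep '[{"x":-0.002,"y":-0.0015,"z":0.01,"ax":0,"ay":0,"az":0,"claw":0.3},{"x":0,"y":0,"z":0.009,"ax":0,"ay":0,"az":0,"claw":0.3},{"x":0,"y":0,"z":0.008,"ax":0,"ay":0,"az":0,"claw":0.3},{"x":0,"y":0,"z":0,"ax":0,"ay":0,"az":0,"claw":0.3},{"x":0,"y":0,"z":0,"ax":0,"ay":0,"az":0,"claw":0.3}]'
python3 -m creep '[{"x":0,"y":0,"z":0.006,"ax":0,"ay":0,"az":0,"claw":0.3},{"x":0,"y":0,"z":0,"ax":0,"ay":0,"az":0,"claw":0.3}]'
```

```text
clock: 28.65
eef_pos: [460.2, 99.7, 111.8]
tcp_rot: [180.0, -0.0, 21.1]
contact_force: [0.5, 0.6, -2.9]
gripper_width: 38.3
gripper_force: 29.9
clock: 28.9
eef_pos: [459.6, 99.6, 105.4]
tcp_rot: [-180.0, 0.1, 21.1]
contact_force: [0.5, 0.1, -3.1]
gripper_width: 37.7
gripper_force: 29.9
```

```bash
python3 -m creep '[{"x":0.0005,"y":0,"z":0.007,"ax":0,"ay":0,"az":0,"claw":0.3},{"x":0,"y":0,"z":0.007,"ax":0,"ay":0,"az":0,"claw":0.3},{"x":0,"y":0,"z":0.005,"ax":0,"ay":0,"az":0,"claw":0.3},{"x":0,"y":0,"z":0,"ax":0,"ay":0,"az":0,"claw":0.3},{"x":0,"y":0,"z":0,"ax":0,"ay":0,"az":0,"claw":0.3}]'
python3 -c "
from h import *
s=env.state();print(s['ft_torque'],s['q'])"
```

```text
clock: 29.52
eef_pos: [460.5, 99.8, 86.8]
tcp_rot: [180.0, 0.0, 21.1]
contact_force: [-0.1, -0.9, -2.6]
gripper_width: 37.4
gripper_force: 29.9
[-0. -0. -0.] [  3.8  12.9 109.   -0.   58.1  72.7]
```

```bash
python3 -m creep '[{"x":0,"y":0,"z":0.0012,"ax":0,"ay":0,"az":0,"claw":0.3},{"x":0,"y":0,"z":0,"ax":0,"ay":0,"az":0,"claw":0.3},{"x":0,"y":0,"z":0,"ax":0,"ay":0,"az":0,"claw":0.3}]'
```

```text
clock: 29.9
eef_pos: [460.7, 99.8, 85.9]
tcp_rot: [180.0, -0.0, 21.1]
contact_force: [-0.1, 0.5, 0.6]
gripper_width: 38.2
gripper_force: 29.9
```

```bash
python3 -m creep '[{"x":0,"y":0,"z":0,"ax":0,"ay":0,"az":-0.12,"claw":0.3},{"x":0,"y":0,"z":0,"ax":0,"ay":0,"az":-0.12,"claw":0.3},{"x":0,"y":0,"z":0,"ax":0,"ay":0,"az":-0.12,"claw":0.3},{"x":0,"y":0,"z":0,"ax":0,"ay":0,"az":-0.12,"claw":0.3},{"x":0,"y":0,"z":0,"ax":0,"ay":0,"az":-0.12,"claw":0.3},{"x":0,"y":0,"z":0,"ax":0,"ay":0,"az":-0.12,"claw":0.3},{"x":0,"y":0,"z":0,"ax":0,"ay":0,"az":-0.12,"claw":0.3},{"x":0,"y":0,"z":0,"ax":0,"ay":0,"az":0,"claw":0.3}]'
python3 -m creep '[{"x":0,"y":0,"z":0,"ax":0,"ay":0,"az":-0.12,"claw":0.3},{"x":0,"y":0,"z":0,"ax":0,"ay":0,"az":-0.12,"claw":0.3},{"x":0,"y":0,"z":0,"ax":0,"ay":0,"az":-0.12,"claw":0.3},{"x":0,"y":0,"z":0,"ax":0,"ay":0,"az":-0.12,"claw":0.3},{"x":0,"y":0,"z":0,"ax":0,"ay":0,"az":-0.12,"claw":0.3},{"x":0,"y":0,"z":0,"ax":0,"ay":0,"az":-0.12,"claw":0.3},{"x":0,"y":0,"z":0,"ax":0,"ay":0,"az":-0.12,"claw":0.3},{"x":0,"y":0,"z":0,"ax":0,"ay":0,"az":0,"claw":0.3}]'
python3 -c "
from h import *
s=env.state();np.set_printoptions(suppress=True,precision=3);print(s['ft_torque'],s['q'])"
```

```text
clock: 30.9
eef_pos: [461.1, 98.9, 85.9]
tcp_rot: [179.9, 0.1, 69.2]
contact_force: [0.4, -2.2, 0.6]
gripper_width: 37.9
gripper_force: 29.9
clock: 31.9
eef_pos: [461.4, 98.9, 85.9]
tcp_rot: [179.9, 0.1, 117.2]
contact_force: [2.4, -3.8, -0.3]
gripper_width: 38.1
gripper_force: 29.9
[-1.007 -0.406  0.039] [  3.733  12.937 109.041  -0.124  57.917 -23.406]
```

```bash
python3 -m creep '[{"x":0,"y":0,"z":0,"ax":0,"ay":0,"az":-0.11,"claw":0.3},{"x":0,"y":0,"z":0,"ax":0,"ay":0,"az":-0.11,"claw":0.3},{"x":0,"y":0,"z":0,"ax":0,"ay":0,"az":-0.11,"claw":0.3},{"x":0,"y":0,"z":0,"ax":0,"ay":0,"az":-0.11,"claw":0.3},{"x":0,"y":0,"z":0,"ax":0,"ay":0,"az":-0.11,"claw":0.3},{"x":0,"y":0,"z":0,"ax":0,"ay":0,"az":-0.11,"claw":0.3},{"x":0,"y":0,"z":0,"ax":0,"ay":0,"az":0,"claw":0.3}]'
python3 -c "
from h import *
s=env.state();np.set_printoptions(suppress=True,precision=3);print(s['ft_torque'])"
python3 -m creep '[{"x":0,"y":0,"z":0,"ax":0,"ay":0,"az":-0.11,"claw":0.3},{"x":0,"y":0,"z":0,"ax":0,"ay":0,"az":-0.11,"claw":0.3},{"x":0,"y":0,"z":0,"ax":0,"ay":0,"az":-0.11,"claw":0.3},{"x":0,"y":0,"z":0,"ax":0,"ay":0,"az":-0.11,"claw":0.3},{"x":0,"y":0,"z":0,"ax":0,"ay":0,"az":0,"claw":0.3},{"x":0,"y":0,"z":0,"ax":0,"ay":0,"az":0,"claw":0.3}]'
python3 -c "
from h import *
s=env.state();np.set_printoptions(suppress=True,precision=3);print(s['ft_torque'],s['q'])"
```

```text
clock: 32.78
eef_pos: [461.6, 99.1, 85.9]
tcp_rot: [-180.0, 0.2, 155.0]
contact_force: [3.1, -4.8, -1.1]
gripper_width: 38.0
gripper_force: 29.9
[-1.107 -0.642 -0.066]
clock: 33.52
eef_pos: [461.7, 99.3, 85.9]
tcp_rot: [-179.9, 0.1, -179.9]
contact_force: [2.7, -3.8, -0.6]
gripper_width: 38.1
gripper_force: 29.9
[-0.988 -0.691 -0.081] [  3.744  12.945 109.032  -0.079  57.881 -86.36 ]
```

```bash
python3 -m creep '[{"x":0,"y":0,"z":0,"ax":0,"ay":0,"az":-0.1,"claw":0.3},{"x":0,"y":0,"z":0,"ax":0,"ay":0,"az":-0.082,"claw":0.3},{"x":0,"y":0,"z":0,"ax":0,"ay":0,"az":0,"claw":0.3},{"x":0,"y":0,"z":0,"ax":0,"ay":0,"az":0,"claw":0.3},{"x":0,"y":0,"z":0,"ax":0,"ay":0,"az":0,"claw":0.3}]'
python3 -c "
from h import *
s=env.state();np.set_printoptions(suppress=True,precision=3);print(s['ft_torque'])"
python3 -m creep '[{"x":0,"y":0,"z":0,"ax":0,"ay":0,"az":0.07,"claw":0.3},{"x":0,"y":0,"z":0,"ax":0,"ay":0,"az":0.07,"claw":0.3},{"x":0,"y":0,"z":0,"ax":0,"ay":0,"az":0,"claw":0.3},{"x":0,"y":0,"z":0,"ax":0,"ay":0,"az":0,"claw":0.3}]'
python3 -c "
from h import *
s=env.state();np.set_printoptions(suppress=True,precision=3);print(s['ft_torque'],s['q'])
im,T=snap('w10')"
```

```text
clock: 34.15
eef_pos: [461.7, 99.4, 85.9]
tcp_rot: [-179.9, 0.1, -169.4]
contact_force: [2.7, -4.1, -0.3]
gripper_width: 37.9
gripper_force: 29.9
[-0.942 -0.699 -0.096]
clock: 34.65
eef_pos: [460.9, 100.2, 85.9]
tcp_rot: [180.0, 0.1, -177.3]
contact_force: [1.6, -0.3, 2.1]
gripper_width: 38.1
gripper_force: 29.9
[-0.281 -0.515 -0.071] [  3.774  12.933 109.057   0.042  57.949 -88.968]
```

View pics/w10.png

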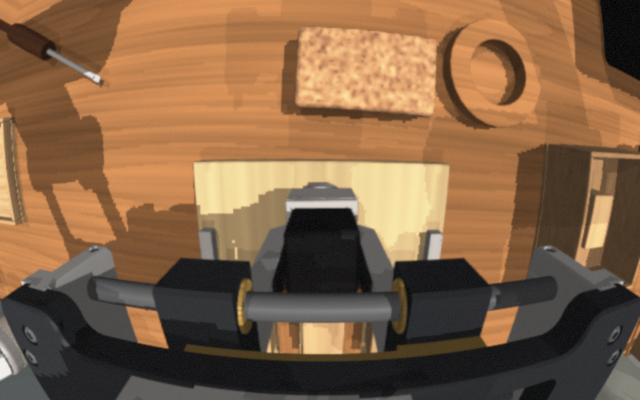

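```bash
python3 -m creep '[{"x":0,"y":0,"z":-0.015,"ax":0,"ay":0,"az":0,"claw":0.3},{"x":0,"y":0,"z":-0.02,"ax":0,"ay":0,"az":0,"claw":0.3},{"x":0,"y":0,"z":-0.04,"ax":0,"ay":0,"az":0,"claw":0.3},{"x":0,"y":0,"z":-0.03,"ax":0,"ay":0,"az":0,"claw":0.3},{"x":-0.035,"y":0,"z":0,"ax":0,"ay":0,"az":0,"claw":0.3},{"x":-0.035,"y":0,"z":0,"ax":0,"ay":0,"az":0,"claw":0.3},{"x":0,"y":0,"z":0,"ax":0,"ay":0,"az":0,"claw":0.3},{"x":0,"y":0,"z":0,"ax":0,"ay":0,"az":0,"claw":0.3}]'
python3 -m creep '[{"x":0,"y":0,"z":0,"ax":0,"ay":0,"az":0,"claw":0.3}]'
python3 - <<'E'
from h import *
im,T=snap('w11');print(T[:3,3])
cv2.imwrite('pics/w11c.png',cv2.resize(im[50:250,200:440],None,fx=3,fy=3,interpolation=cv2.INTER_CUBIC))
E
```

```text
clock: 35.7
eef_pos: [528.3, 103.6, 189.2]
tcp_rot: [180.0, -0.3, -177.2]
contact_force: [-0.8, 0.3, -2.7]
gripper_width: 37.9
gripper_force: 29.9
clock: 35.83
eef_pos: [528.7, 103.4, 190.1]
tcp_rot: [180.0, -0.1, -177.2]
contact_force: [-0.3, -0.9, -3.5]
gripper_width: 38.2
gripper_force: 29.9
[528.7 103.4 190.1]
```

View pics/w11c.png

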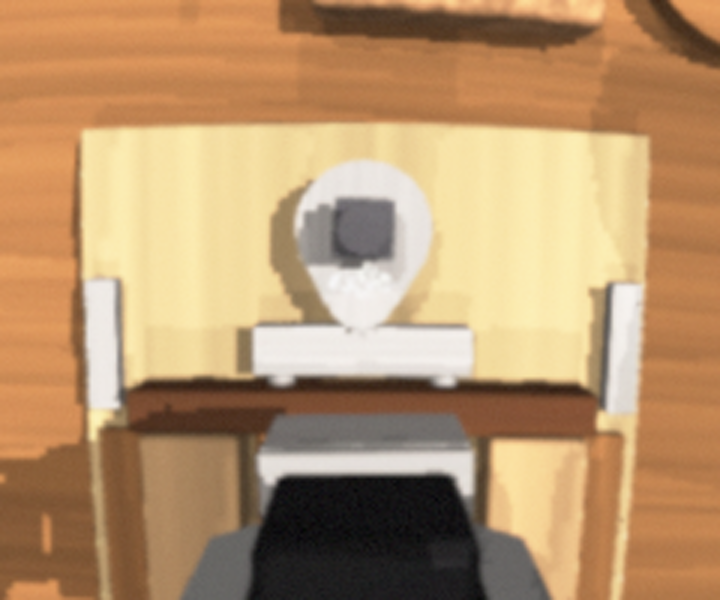

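Run:
```python
from h import *
T=np.load('pics/w11.npy');im=cv2.imread('pics/w11.png')
f=lambda u,v,z:wr(u,v,z,T)[:2]
def rect(mask,z,x0,y0):
    c=max(cv2.findContours(mask,0,2)[0],key=cv2.contourArea)[:,0]+[x0,y0]
    P=np.array([f(*p,z) for p in c.astype(float)]);r=cv2.minAreaRect(P.astype('f4'));return cv2.contourArea(c),r
h=cv2.cvtColor(im,cv2.COLOR_BGR2HSV)
x0,x1,y0,y1=300,340,108,145
for th in (95,110,125): print('sq',rect((h[y0:y1,x0:x1,2]<th).astype('u1')*255,64,x0,y0))
# steel: low saturation bright, cam region + follower
s=h[...,1]
for th in (40,60): print('cam',rect(((s[95:158,295:350]<th)).astype('u1')*255,42,295,95),'fol',rect((s[159:175,280:362]<th).astype('u1')*255,45,280,159))
g=lambda u,v:cc(u,v,3,(200,50))
a,b=f(*g(83,130),18),f(*g(648,138),18);d=a-b;print('brd',a,b,np.degrees(np.arctan2(d[1],d[0])))
a,b=f(*g(128,390),50),f(*g(597,392),50);d=a-b;print('padback..',a,b,np.degrees(np.arctan2(d[1],d[0])))
n,c=f(*g(362,330),42),f(*g(364,229),64);print('nose',n,c,np.degrees(np.arctan2(*(n-c)[::-1])))
C=[f(*g(*p),64) for p in [(333,199),(393,200),(393,260),(335,265)]]
for i in range(4):
    d=C[(i+1)%4]-C[i];print(np.linalg.norm(d),(np.degrees(np.arctan2(d[1],d[0]))+45)%90-45)
```

```text
sq (21.0, ((468.0184020996094, 93.56526184082031), (11.870174407958984, 4.425636291503906), 50.72417449951172))
sq (92.5, ((463.1506042480469, 99.248779296875), (17.812744140625, 17.685991287231445), 2.5512189865112305))
sq (354.5, ((462.6536865234375, 99.21075439453125), (20.783906936645508, 19.63395118713379), 2.59397554397583))
cam (1789.5, ((466.14630126953125, 100.31906127929688), (56.348175048828125, 46.332279205322266), 2.6872498989105225)) fol (1086.5, ((504.00115966796875, 101.54316711425781), (16.1416072845459, 77.86721801757812), 2.696521043777466))
cam (1869.0, ((465.64276123046875, 99.78092193603516), (57.39959716796875, 47.391319274902344), 2.6872901916503906)) fol (1094.0, ((503.9864196777344, 101.56442260742188), (16.145586013793945, 77.96202850341797), 2.7043144702911377))
brd [425.7  -9.6] [418.5 207.9] -88.09089990163099
padback.. [521.3  18.7] [514.  186.4] -87.53492858280133
nose [497.5 101.5] [461.4 100.5] 1.5804465888361097
19.55914838877238 1.741068469149809
19.7920446106715 2.8828144397272837
19.091447857643526 7.682541421203908
21.785685426804694 4.278853259418838
```

```bash
python3 -m creep '[{"x":0.0133,"y":-0.0582,"z":0,"ax":0,"ay":0,"az":0,"claw":0.3},{"x":0.0133,"y":-0.0582,"z":0,"ax":0,"ay":0,"az":0,"claw":0.3},{"x":0.0133,"y":-0.0582,"z":0,"ax":0,"ay":0,"az":0,"claw":0.3},{"x":0.0133,"y":-0.0582,"z":0,"ax":0,"ay":0,"az":0,"claw":0.3},{"x":0.0133,"y":-0.0582,"z":0,"ax":0,"ay":0,"az":0,"claw":0.3},{"x":0.0133,"y":-0.0582,"z":0,"ax":0,"ay":0,"az":0,"claw":0.3},{"x":0.0133,"y":-0.0582,"z":0,"ax":0,"ay":0,"az":0,"claw":0.3},{"x":0.0133,"y":-0.0582,"z":0,"ax":0,"ay":0,"az":0,"claw":0.3}]'
python3 -m creep '[{"x":0,"y":0,"z":0.02,"ax":0,"ay":0,"az":0.15,"claw":0.3},{"x":0,"y":0,"z":0.02,"ax":0,"ay":0,"az":0.15,"claw":0.3},{"x":0,"y":0,"z":0.02,"ax":0,"ay":0,"az":0.15,"claw":0.3},{"x":0,"y":0,"z":0.02,"ax":0,"ay":0,"az":0.15,"claw":0.3},{"x":0,"y":0,"z":0,"ax":0,"ay":0,"az":0,"claw":0.3},{"x":0,"y":0,"z":0,"ax":0,"ay":0,"az":0,"claw":0.3},{"x":0,"y":0,"z":0,"ax":0,"ay":0,"az":0,"claw":0.3}]'
python3 - <<'E'
from h import *
go(444,-367,51,149);print(env.state()['q'])
E
```

```text
clock: 36.88
eef_pos: [445.6, -368.3, 191.0]
tcp_rot: [180.0, 0.0, -177.3]
contact_force: [0.0, 0.2, -3.1]
gripper_width: 38.0
gripper_force: 29.9
clock: 37.75
eef_pos: [447.1, -367.5, 111.8]
tcp_rot: [-180.0, 0.1, 148.5]
contact_force: [0.2, 0.1, -3.2]
gripper_width: 37.9
gripper_force: 29.9
az [-0.0006  0.0022 -0.0095] yaw now 148.45
tool d(m) [ 0.003  -0.0011  0.0608] pos [ 447.0749 -367.5145  111.8394] rot [-179.9644    0.1239  148.4537] w 37.9 t 37.75
[ -46.3069   19.8525   94.2189   -0.0031   65.7997 -104.7593]
```

```bash
python3 -m creep '[{"x":0.002,"y":0,"z":0.03,"ax":0,"ay":0,"az":0,"claw":0.3},{"x":0,"y":0,"z":0.02,"ax":0,"ay":0,"az":0,"claw":0.3},{"x":0,"y":0,"z":0.008,"ax":0,"ay":0,"az":0,"claw":0.3},{"x":0,"y":0,"z":0.002,"ax":0,"ay":0,"az":0,"claw":0.3},{"x":0,"y":0,"z":0.001,"ax":0,"ay":0,"az":0,"claw":0.3},{"x":0,"y":0,"z":0.001,"ax":0,"ay":0,"az":0,"claw":0.3},{"x":0,"y":0,"z":0,"ax":0,"ay":0,"az":0,"claw":0.3},{"x":0,"y":0,"z":0,"ax":0,"ay":0,"az":0,"claw":0.3}]'
```

```text
clock: 38.75
eef_pos: [445.5, -366.7, 49.9]
tcp_rot: [-180.0, 0.1, 148.4]
contact_force: [-0.1, 1.3, 6.3]
gripper_width: 37.9
gripper_force: 29.9
```

Seated on the tray floor. Release slowly, retreat, check.

```bash
python3 -m creep '[{"x":0,"y":0,"z":0,"ax":0,"ay":0,"az":0,"claw":0.5},{"x":0,"y":0,"z":0,"ax":0,"ay":0,"az":0,"claw":0.75},{"x":0,"y":0,"z":0,"ax":0,"ay":0,"az":0,"claw":0.75},{"x":0,"y":0,"z":0,"ax":0,"ay":0,"az":0,"claw":0.75},{"x":0,"y":0,"z":-0.03,"ax":0,"ay":0,"az":0,"claw":0.75},{"x":0,"y":0,"z":-0.06,"ax":0,"ay":0,"az":0,"claw":0.75},{"x":0,"y":0,"z":-0.06,"ax":0,"ay":0,"az":0,"claw":0.75},{"x":0,"y":0,"z":-0.03,"ax":0,"ay":0,"az":0,"claw":0.75}]'
python3 -m creep '[{"x":0.06,"y":0.03,"z":0,"ax":0,"ay":0,"az":0,"claw":0.75},{"x":0.06,"y":0.03,"z":0,"ax":0,"ay":0,"az":0,"claw":0.75},{"x":0.06,"y":0.03,"z":0,"ax":0,"ay":0,"az":0,"claw":0.75},{"x":0,"y":0,"z":0,"ax":0,"ay":0,"az":0,"claw":0.75},{"x":0,"y":0,"z":0,"ax":0,"ay":0,"az":0,"claw":0.75}]'
python3 - <<'E'
from h import *
t=env.camera('top')[:,:,::-1]
a=cv2.resize(t[150:260,215:325],(480,480),interpolation=cv2.INTER_CUBIC);b=cv2.resize(t[110:290,300:480],(310,310),interpolation=cv2.INTER_CUBIC)
b=np.vstack([b,np.zeros((170,310,3),'u1')]);cv2.imwrite('pics/fin.png',np.hstack([a,b]))
E
```

```text
clock: 39.75
eef_pos: [445.8, -366.9, 232.4]
tcp_rot: [-179.9, 0.3, 148.4]
contact_force: [-0.6, 0.5, -0.8]
gripper_width: 70.6
gripper_force: 0.0
clock: 40.38
eef_pos: [346.7, -207.4, 229.2]
tcp_rot: [-180.0, 0.1, 148.4]
contact_force: [0.1, -0.2, 0.5]
gripper_width: 70.4
gripper_force: 0.0
```

View pics/fin.png

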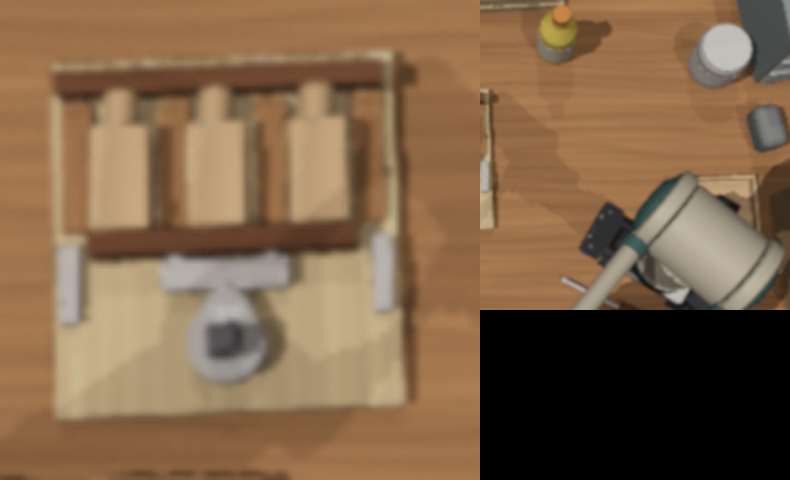

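Run:
```python
from h import *
c=env.get_calibration('scene');A=rot(c['attitude'])
im=env.camera('scene')
for z in (89,67,47,25,8):
    p=c['mtx']@(A.T@(np.array([445.7,-366.9,z])-c['origin']));u,v=(p[:2]/p[2]);print(z,round(u),round(v),im[round(v),round(u)])
```

```text
89 203 159 [84 61 50]
67 204 165 [85 62 46]
47 205 170 [84 60 46]
25 206 176 [200 193 190]
8 207 181 [150 140 137]
```

Run:
```python
from h import *
a=cv2.imread('pics/scene0.png');b=env.camera('scene')[:,:,::-1]
for u,v in [(203,159),(204,165),(205,170),(206,176)]: print(a[v,u],b[v,u])
print('v<40'); 
for im in (a,b):
    m=(im[130:200,170:250].max(2)<70);ys,xs=np.nonzero(m);print(m.sum(),xs.mean()+170 if m.any() else 0,ys.mean()+130 if m.any() else 0)
    w=(im[130:200,170:250].max(2)-im[130:200,170:250].min(2).astype(int)<25)&(im[130:200,170:250].min(2)>90);ys,xs=np.nonzero(w);print('steel',w.sum(),xs.mean()+170,ys.mean()+130,np.ptp(xs),np.ptp(ys))
```

```text
[68 74 94] [46 60 81]
[32 52 82] [49 65 85]
[47 62 84] [46 58 84]
[166 169 179] [188 190 197]
v<40
0 0 0
steel 173 205.29479768786126 178.78034682080926 16 15
0 0 0
steel 209 205.74162679425837 178.07655502392345 19 16
```

Key appearance and position match the starting upright stance (steel block at (206,178), dark grip above). Handing in.

```bash
python3 -c "
from bench import env
print(env.finish_job())"
```

```text
the job is handed in; nothing more can be done
None
```

I handed the job in at about 40 s on the robot's clock: the single offcut is in the scrap box, all three rungs are clamped against the fence with the cam at its high point, and the key is off and standing upright in its tray, where it was checked only by colour in the scene camera because the arm hid it from the top view.

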